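# Load the drying boom and hold it out at the clip

### The job

Pick up the plywood tray by its fin and tip it so that the three bisque pieces slide off its open end into the steel pan of the drying boom, then set the empty tray back down flat on the table, clear of the boom. Then press the boom's round lock button right down, take the black grip post and draw the boom out until its pointer lines up with the mark of the clip on the scale; a spring pulls the boom back, so finish still gripping the post and holding it steady at that mark. Do not shift the clip, spill any piece or disturb the other things on the table.

Things in the scene. Friction and masses are not known exactly. Their poses are not given: they have to be found in the camera images.
- housing: Fixed grey box of the telescoping drying boom, 84 (x) x 300 (y) x 45 (z) mm. Origin on the table under the end face where the boom comes out; the box lies from y = -300 to 0 mm, the boom extends to +y. On its top, along the +x side, is a white scale with black lines each 10 mm, long ones each 50 mm.
- boom (a joint): Extension of the boom in m: 0 fully in (start), 0.15 fully out. Locked at 0 (about 1 mm of play) until the lock button is down. A return spring pulls it in with 1.5 N at 0 and 15 N/m more as it extends (3.8 N at full travel), friction 0.3 N; let go, it slides back. It carries the grip post, pointer and pan.
- post_top (a point): Centre of the top of the black square grip post of the boom: 22 x 22 mm in the boom's x and y, rising from 43 to 105 mm above the table, so 60 mm stands free over the housing's top. It moves with the boom along a slot in the housing's top; at boom 0 it lies at y = -200 mm of the housing. Site axes as the housing's.
- pointer (a point): Tip of the boom's small steel pointer, 10 mm long and 3 mm wide, sticking out from the foot of the post to +x, 47 mm above the table. Axes as the housing's.
- pan_floor (a point): Centre of the inner floor, 15 mm above the table, of the open steel pan fixed at the boom's outer end: outside 116 (x) x 136 (y) mm, walls 3 mm, rim 57 mm above the table. Pan centre at y = +83 mm of the housing at boom 0. Axes as the housing's. Space above it is free.
- lock_top (a point): Centre of the top of the round black lock button, 26 mm diameter, on the housing's top near its closed end (y = -262 mm of the housing), 62 mm behind the post at boom 0. Its top is 57 mm above the table when up, 48 mm when fully down.
- lock (a joint): Travel of the lock button in m: 0 up (locked), 0.009 fully down. Pushing it takes 3 N all the way, then it meets a hard stop. It stays down where it is left. The boom is free from about 0.007.
- clip_mark (a point): End of the dark mark line of the small brass clip on the far (+x) edge of the scale. The pointer tip meets this point when the boom is right: same y in the housing's frame. The clip is 10 x 12 mm, its top 59 mm above the table, 36 mm to the +x side of the post's centre line. Axes as the housing's.
- clip (a joint): Place of the clip on the scale in m, equal to the boom extension that is wanted, 0.06 to 0.125. It slides with 5 N if pushed: leave it alone.
- tray: Loose plywood sorting tray, 130 to 210 g. Floor 100 (x) x 92 (y) x 4 mm, walls 4 mm thick and 24 mm high on both sides and at the handle end (+x), open at the spout end (x = -50 mm). Origin under the floor's centre, on the table; z up. Behind its +x wall stands a wooden fin handle, which points roughly to the robot at the start (tray yaw near pi).
- tray_grip (a point): Point in the fin handle, 69 mm to +x of the tray's origin and 36 mm above its underside. The fin is 14 mm thick in y, lies from x = 49 to 85 mm and is 62 mm high. Axes as the tray's.
- tray_spout (a point): Middle of the open edge of the tray's floor (x = -50 mm, top of the floor, 4 mm up). Axes as the tray's.
- piece_block: Loose off-white bisque block 28 x 22 x 16 mm, 18 g, on the tray; origin under its centre. The pieces slide on the tray once it is tipped about 25 to 36 degrees (friction 0.48 to 0.72); 48 degrees clears it.
- piece_disc: Loose off-white bisque disc, 28 mm diameter, 14 mm thick, 18 g, on the tray; origin under its centre.
- piece_hexagon: Loose off-white bisque hexagon, 30 mm across its corners, 12 mm thick, 18 g, on the tray; origin under its centre.
Mind the look-alikes: they are no part of the job. There is more than one size of the tray; the one meant has the size given above.

How it is judged:
On the way, in this order (a step that is already met when the one before it is completed fails the run):
1. the tray, held in the gripper clear of the table, is tipped by over 23 degrees (angle between tray's own z axis and vertical above 0.4 rad and height (world z) of tray above 0.04 m and contact force between the fingers and tray above 1 N), for 0.1 s.
2. all three pieces lie in the pan, with the boom still in (x of piece_block in the frame of pan_floor between -0.056 and 0.056 m and y of piece_block in the frame of pan_floor between -0.066 and 0.066 m and z of piece_block in the frame of pan_floor between -0.004 and 0.042 m and x of piece_disc in the frame of pan_floor between -0.056 and 0.056 m and y of piece_disc in the frame of pan_floor between -0.066 and 0.066 m and z of piece_disc in the frame of pan_floor between -0.004 and 0.042 m and x of piece_hexagon in the frame of pan_floor between -0.056 and 0.056 m and y of piece_hexagon in the frame of pan_floor between -0.066 and 0.066 m and z of piece_hexagon in the frame of pan_floor between -0.004 and 0.042 m and value of joint boom below 0.01 m), for 0.3 s.
3. the tray stands flat on the table again, let go (angle between tray's own z axis and vertical below 0.1 rad and height (world z) of tray between -0.005 and 0.008 m and linear speed of tray below 0.03 m/s and contact force between tray and the arm below 0.2 N and contact force between tray and the fingers below 0.2 N), for 0.2 s.
4. the lock button is pressed right down (value of joint lock above 0.007 m), for 0.1 s.
5. the boom is drawn out to the clip's mark by the gripped post (y of pointer in the frame of clip_mark between -0.005 and 0.005 m and contact force between the fingers and boom above 1 N), for 0.2 s.
At the end, for the whole second after the job is handed in: Gripper holding the boom's post (over 1 N) with the boom at rest (under 10 mm/s) and its pointer within 5 mm of the clip's mark along the scale; lock button down (over 7 mm); all three pieces inside the pan; tray upright (within 0.1 rad) and still on the table, let go and not touching the boom (all of step 3 and all of step 5 and x of piece_block in the frame of pan_floor between -0.056 and 0.056 m and y of piece_block in the frame of pan_floor between -0.066 and 0.066 m and z of piece_block in the frame of pan_floor between -0.004 and 0.042 m and x of piece_disc in the frame of pan_floor between -0.056 and 0.056 m and y of piece_disc in the frame of pan_floor between -0.066 and 0.066 m and z of piece_disc in the frame of pan_floor between -0.004 and 0.042 m and x of piece_hexagon in the frame of pan_floor between -0.056 and 0.056 m and y of piece_hexagon in the frame of pan_floor between -0.066 and 0.066 m and z of piece_hexagon in the frame of pan_floor between -0.004 and 0.042 m and velocity of joint boom between -0.01 and 0.01 m/s and value of joint lock above 0.007 m and contact force between tray and boom below 0.1 N); the arm keeps its last pose, push and grip.
It fails at once if the clip is shifted by more than 4 mm (distance of clip_mark from where it was at the start of the episode above 0.004 m).
It fails at once if another thing on the table is moved by more than 30 mm (distance of any of bowl_green, bowl_blue, paint_bottle, bisque_tile, mould, paintbrush, water_cup from where it was at the start of the episode above 0.03 m).
It fails at once if a piece falls onto the table ((height (world z) of piece_block below 0.01 m and horizontal distance between piece_block and tray above 0.075 m) or (height (world z) of piece_disc below 0.01 m and horizontal distance between piece_disc and tray above 0.075 m) or (height (world z) of piece_hexagon below 0.01 m and horizontal distance between piece_hexagon and tray above 0.075 m)).
It also fails if it takes over 64 s, if anything falls off the work surface, if the arm or the gripper's body presses on something with over 40 N, if the wrist force passes 120 N, or if a joint passes its speed limit or range.

### The arm

A 6-joint arm with a two-finger parallel gripper is mounted at the origin on the work surface. World frame = base frame: x ahead of the robot, y to its left, z up, the work surface at z = 0. Lengths are in m, angles in rad, forces in N, time in s.
With the tool pointing down it reaches from about 0.25 to 0.725 m from the base axis. Payload 4 kg.
Tool frame: the origin (TCP) lies on the centre line of the jaws, within the pads' length; the fingertips stand 25 mm ahead of it and the grasp point (between the pads) lies 6 mm ahead of it; z points along the fingers, x is the direction in which the jaws open and shut, and the axes are right-handed (so a half turn about z gives the same grasp; the last joint's range is limited). The gripper opens to 85 mm and grips with 20 to 120 N. Pads are 22 mm wide; open, the fingers measure 114 mm over their backs; the gripper's body (76 mm by 85 mm) begins 54 mm behind the grasp point. The pads swing forward as they close: fully open they stand 13 mm farther back than shut.
Start: joints at [1.295, 0.241, 0.005, 1.335, 0, 1.571], TCP at [0.136, 0.481, 0.256] pointing down, gripper open.
Joint ranges: [-2.72, 2.72], [-1.05, 1.87], [-1.09, 1.28], [-1.99, 2.15], [-1.42, 1.44], [-3.14, 3.14]. Speed limits (rad/s): [2.79, 2.79, 3.14, 3.14, 3.14, 3.14].

### API

Orientations are given as a unit quaternion [x, y, z, w].
In Python, from workcell import bot, imaging, order gives the robot as it stands.
- The arm moves only by the tool carry_out, never from a script. Its argument "moves" is a list of rows, each a list of 5 numbers: the shift along the tool's x, y, z scaled (see below), then the turn about the tool's z scaled (see below), then the opening, from -1 (shut) to 1 (fully open). In form: [[tx, ty, tz, roll, hand], ...]. A call has 1 to 20 rows; each row is the pose to reach, as a shift and turn from the pose commanded when the call began, along the tool's axes at that moment; what a row does not reach only later rows make up. The controller multiplies each number of a shift by 0.1 m and each number of a turn by 90 degrees. A row lasts 1/10 s, in which the tool goes at most 50 mm and 8.59 degrees, less where a joint would pass 70% of its speed; a pose out of reach is approached as far as the arm can. A call with a number of a shift or a turn outside -1 to 1 is refused whole. A call with a gripper value outside its range is refused whole. The fingers move at their own pace and stop on an object; the grip force is fixed at half the most. Time passes only in rows, so rows that repeat a pose let the fingers close. It gives the time, the measured TCP pose, the force and the opening at its end, in the units of the state.
- bot.get_obs(): the state, without advancing time (a new reading comes with each control period).
- imaging.camera(name): name is "side" or "top" or "wrist"; returns the picture (420x560x3 uint8, red, green, blue); there is no depth.
- imaging.camera_model(name): a dict with "fovy" (degrees; the focal length in pixels is half the picture's height over the tangent of half this angle, whatever the lens; pixels are square), "cx", "cy" (the principal point, pixels), "eye" and "rotation" of the camera in the world. Camera axes: x right, y up, looking along -z (the intrinsics and any distortion apply to the point x, -y, -z); pixel columns grow to the right and rows downward; lengths in m; the calibration is good to about 2 mm. A picture is of the moment at which its call begins: read the wrist's pose just before it. camera_model takes no time and is no camera call; for the wrist camera it gives the pose at the moment of the call.
- order.job_done(): hands the job in, once; it reports no verdict.
The state is a dict: "clock": time; "joint_pos": joint angles; "joint_vel": joint speeds; "tau": joint torques, N m; "eef_pos": TCP position; "tool_rot": TCP orientation; "ft_force": force on the tool from outside, world axes, zero at the start; "ft_torque": the same for the moment, N m; "grip_width": finger opening in m.
Only numpy, scipy, OpenCV 4.12 (cv2) and the standard library are available. Lean on these libraries where they do the work, as an engineer would, in place of code of your own. Each camera call takes 0.05 s, during which the arm holds its last target.

## Working session

There is one attempt and no reset: what is moved stays moved. The work goes in short steps, Python scripts to look and compute and a tool call to move; the robot and the scene stay as the last step left them, time stands still between calls to the robot, and variables do not carry over. Pictures are saved under pics/ and viewed, and the job is handed in when it is done.

Besides the shell and the picture viewer there is one more tool, called after ">>>" as name([rows], argument=value, ...), one row to a line, values as JSON. carry_out: Moves the arm, as the interface text tells. Its arguments: {"type":"object","properties":{"moves":{"type":"array","items":{"type":"array","items":{"type":"number","minimum":-1,"maximum":1}}}},"required":["moves"]}

```bash
mkdir -p pics; ls; python3 - <<'E'
from workcell import bot, imaging, order
import cv2
o=bot.get_obs(); print(o)
for n in ["side","top","wrist"]:
    m=imaging.camera_model(n); print(n,m)
    cv2.imwrite(f"pics/{n}0.png",imaging.camera(n)[:,:,::-1])
E
```

```text
pics
{'clock': 0.0, 'joint_pos': array([ 1.29500953e+00,  2.41398975e-01,  3.71219799e-03,  1.33520985e+00,
       -5.22204293e-07,  1.57078311e+00]), 'joint_vel': array([-7.69203687e-05,  7.34198398e-04, -2.63046511e-05, -1.14962579e-03,
        6.74981118e-04,  4.92419704e-04]), 'tau': array([-5.11098660e-04, -3.72320509e+01,  2.52406257e+01,  1.68481824e-02,
       -4.87214186e-05, -1.13177180e-05]), 'eef_pos': array([0.13599161, 0.4805382 , 0.25541532]), 'tool_rot': array([ 7.97586973e-01,  6.03203048e-01, -8.37438311e-04,  6.33651973e-04]), 'ft_force': array([-0.03687169,  0.93848352, -0.84315426]), 'ft_torque': array([-0.03091655, -0.02422665,  0.03015642]), 'grip_width': 0.08540976141545675}
side {'fovy': 46.4313543742022, 'cx': 285.79617187974526, 'cy': 204.1326479716923, 'eye': array([0.22946108, 0.49901801, 0.69401274]), 'rotation': array([-0.08227363,  0.3733424 ,  0.9023194 , -0.19916374])}
top {'fovy': 47.182988354994656, 'cx': 282.8641432102227, 'cy': 209.7063932595934, 'eye': array([ 0.35513961, -0.05242927,  0.89487661]), 'rotation': array([-0.06487442,  0.04488163,  0.70744052, -0.70235665])}
wrist {'fovy': 61.983351849719526, 'cx': 283.3362291159334, 'cy': 209.36895665111217, 'eye': array([0.05571073, 0.50385007, 0.37408476]), 'rotation': array([-0.13189259, -0.09820969,  0.59509473,  0.78665206])}
```

View pics/side0.png

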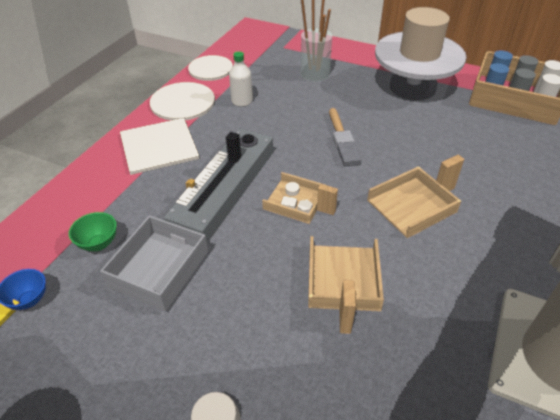

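View pics/top0.png

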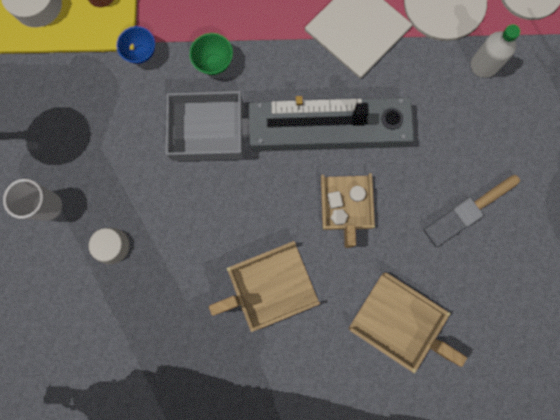

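View pics/wrist0.png

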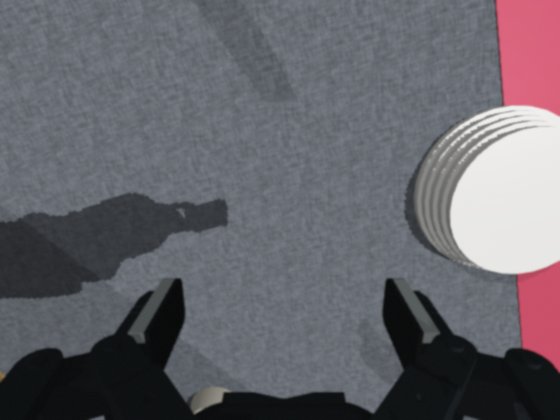

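The top view shows the tray with its three pieces at about (348,200), fin at (351,236). The housing runs along row 122, with the pan at (205,125), post at about (360,113), button at (392,118) and clip at (299,100). I'll zoom in to measure.

```bash
cat > h.py <<'E'
import numpy as np, cv2
from scipy.spatial.transform import Rotation as R
from workcell import bot, imaging, order
def ray(m,u,v):
    f=210/np.tan(np.radians(m['fovy'])/2)
    d=np.array([(u-m['cx'])/f,-(v-m['cy'])/f,-1.])
    return np.array(m['eye']),R.from_quat(m['rotation']).apply(d)
def onz(m,u,v,z):
    e,d=ray(m,u,v); return e+d*(z-e[2])/d[2]
def proj(m,p):
    f=210/np.tan(np.radians(m['fovy'])/2)
    q=R.from_quat(m['rotation']).inv().apply(np.asarray(p)-m['eye'])
    return m['cx']+f*q[0]/-q[2], m['cy']-f*q[1]/-q[2]
E
python3 - <<'E'
import cv2
a=cv2.imread("pics/top0.png")
c=a[75:255,155:420]; cv2.imwrite("pics/topz.png",cv2.resize(c,None,fx=3,fy=3,interpolation=cv2.INTER_CUBIC))
a=cv2.imread("pics/side0.png")
c=a[120:310,90:350]; cv2.imwrite("pics/sidez.png",cv2.resize(c,None,fx=3,fy=3,interpolation=cv2.INTER_CUBIC))
E
```

```text
(no output)
```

View pics/topz.png

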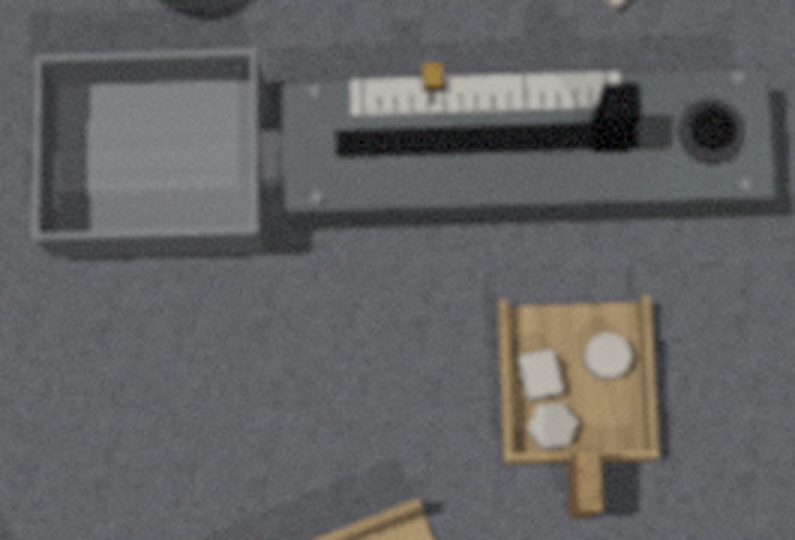

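View pics/sidez.png

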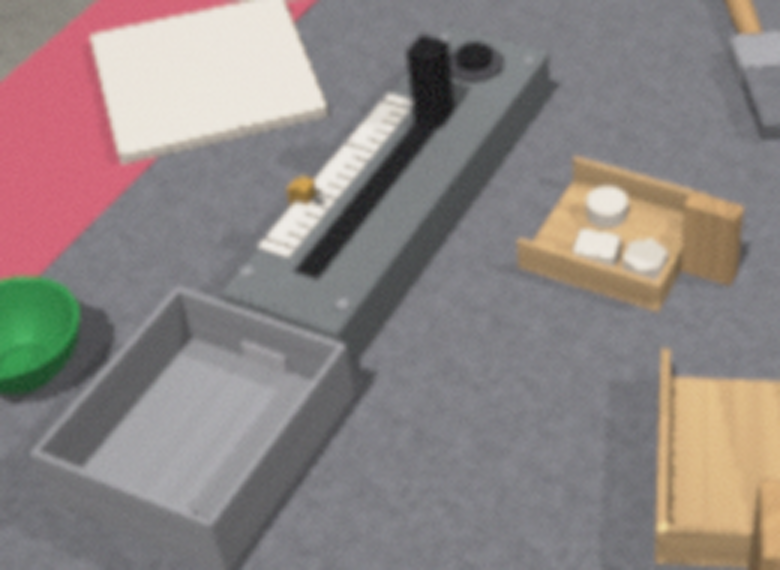

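```bash
python3 - <<'E'
from h import *
m=imaging.camera_model("top"); s=imaging.camera_model("side")
T=lambda u,v,z: onz(m,155+u/3,75+v/3,z)
S=lambda u,v,z: onz(s,90+u/3,120+v/3,z)
def show(n,F,pts,z):
    P=np.array([F(u,v,z) for u,v in pts]); print(n,P.round(4)[:,:2].tolist(),'mean',P.mean(0).round(4)); return P
p=show('pan rim T',T,[(35,57),(255,50),(260,233),(36,241)],.057); print([np.linalg.norm(p[i]-p[(i+1)%4]).round(4) for i in range(4)])
p=show('pan rim S',S,[(182,290),(345,348),(212,525),(36,455)],.057); print([np.linalg.norm(p[i]-p[(i+1)%4]).round(4) for i in range(4)])
p=show('housing top T',T,[(285,80),(772,68),(778,200),(287,212)],.045); print([np.linalg.norm(p[i]-p[(i+1)%4]).round(4) for i in range(4)])
d=p[0]-p[1]+p[3]-p[2]; print('yaw from +y',np.degrees(np.arctan2(-d[0],d[1])))
show('button T',T,[(711,128)],.057); show('button S',S,[(475,55)],.057)
show('post top T',T,[(607,85),(638,85),(638,120),(607,118)],.105)
show('post top S',S,[(430,37),(452,46),(432,58),(409,48)],.105)
show('clip T',T,[(432,77)],.059); show('clip S',S,[(300,185)],.059)
show('clip mark T',T,[(433,98)],.047)
p=show('tray T',T,[(500,298),(652,296),(660,460),(507,462)],.024); print([np.linalg.norm(p[i]-p[(i+1)%4]).round(4) for i in range(4)])
show('fin top T',T,[(572,458),(603,456),(602,514),(572,516)],.062)
show('fin top S',S,[(690,192),(742,208),(738,216),(683,200)],.062)
E
```

```text
pan rim T [[0.7048, 0.1846], [0.7071, 0.0488], [0.5913, 0.0448], [0.5881, 0.1802]] mean [0.6478 0.1146 0.057 ]
[np.float64(0.1358), np.float64(0.1159), np.float64(0.1355), np.float64(0.1169)]
pan rim S [[0.7033, 0.0528], [0.5908, 0.0513], [0.5892, 0.1844], [0.7014, 0.187]] mean [0.6462 0.1189 0.057 ]
[np.float64(0.1126), np.float64(0.1331), np.float64(0.1123), np.float64(0.1341)]
housing top T [[0.6922, 0.0314], [0.6951, -0.2683], [0.6112, -0.268], [0.6077, 0.0297]] mean [ 0.6515 -0.1188  0.045 ]
[np.float64(0.2998), np.float64(0.0839), np.float64(0.2978), np.float64(0.0846)]
yaw from +y 0.6067444020047459
button T [[0.6529, -0.2271]] mean [ 0.6529 -0.2271  0.057 ]
button S [[0.6522, -0.2235]] mean [ 0.6522 -0.2235  0.057 ]
post top T [[0.6624, -0.159], [0.6621, -0.1766], [0.6413, -0.176], [0.6427, -0.1584]] mean [ 0.6521 -0.1675  0.105 ]
post top S [[0.6566, -0.1738], [0.6386, -0.1713], [0.6443, -0.1544], [0.6633, -0.1574]] mean [ 0.6507 -0.1642  0.105 ]
clip T [[0.6871, -0.0595]] mean [ 0.6871 -0.0595  0.059 ]
clip S [[0.6887, -0.054]] mean [ 0.6887 -0.054   0.059 ]
clip mark T [[0.6783, -0.0601]] mean [ 0.6783 -0.0601  0.047 ]
tray T [[0.5573, -0.1002], [0.5574, -0.1936], [0.4559, -0.195], [0.4555, -0.1027]] mean [ 0.5065 -0.1479  0.024 ]
[np.float64(0.0933), np.float64(0.1015), np.float64(0.0923), np.float64(0.1018)]
fin top T [[0.4531, -0.1381], [0.4541, -0.156], [0.4206, -0.1545], [0.4195, -0.1373]] mean [ 0.4368 -0.1465  0.062 ]
fin top S [[0.4586, -0.1499], [0.4235, -0.1499], [0.4232, -0.142], [0.4598, -0.1411]] mean [ 0.4413 -0.1457  0.062 ]
```

>>> carry_out([
  [-0.5, 0.44, 0, -0.09, 0],
  [-1, 0.88, 0, -0.187, 0],
  [-1, 0.88, 0, -0.187, 0],
  [-1, 0.88, 0, -0.187, 0],
])

```text
clock: 0.55
eef_pos: [0.1943, 0.3572, 0.2561]
tool_rot: [0.702, 0.712, -0.001, 0.001]
ft_force: [-0.4, -0.0, -0.1]
grip_width: 0.0427
```

>>> carry_out([
  [-0.5, 0.24, 0, 0, 0],
  [-1, 0.48, 0, 0, 0],
  [-1, 0.48, 0, 0, 0],
])

```text
clock: 0.85
eef_pos: [0.244, 0.2589, 0.2562]
tool_rot: [0.702, 0.712, -0.001, 0.0]
ft_force: [-0.9, 0.7, -0.6]
grip_width: 0.043
```

>>> carry_out([
  [-0.5, 0.24, 0, 0, 0],
  [-1, 0.48, 0, 0, 0],
  [-1, 0.48, 0, 0, 0],
])

```text
clock: 1.15
eef_pos: [0.2945, 0.16, 0.2564]
tool_rot: [0.703, 0.711, 0.0, 0.0]
ft_force: [-0.6, 0.0, 0.4]
grip_width: 0.0427
```

>>> carry_out([
  [-0.5, 0.24, 0, 0, 0],
  [-1, 0.48, 0, 0, 0],
  [-1, 0.48, 0, 0, 0],
])

```text
clock: 1.45
eef_pos: [0.345, 0.0607, 0.2564]
tool_rot: [0.703, 0.711, 0.0, 0.001]
ft_force: [0.3, 1.0, -0.5]
grip_width: 0.0426
```

>>> carry_out([
  [-0.5, 0.24, 0, 0, 0],
  [-1, 0.48, 0, 0, 0],
  [-1, 0.48, 0, 0, 0],
])

```text
clock: 1.75
eef_pos: [0.3951, -0.0386, 0.2562]
tool_rot: [0.703, 0.712, 0.0, 0.001]
ft_force: [-0.3, 0.1, 0.6]
grip_width: 0.0427
```

>>> carry_out([
  [-0.5, 0.2, 0.2, 0, 0],
  [-1, 0.4, 0.5, 0, 0],
  [-1, 0.4, 0.5, 0, 0],
  [-1, 0.4, 0.5, 0, 0],
])

```text
clock: 2.15
eef_pos: [0.4344, -0.1353, 0.2044]
tool_rot: [0.702, 0.713, -0.001, -0.002]
ft_force: [-0.7, 0.5, 0.3]
grip_width: 0.0424
```

```bash
python3 - <<'E'
from h import *
print(bot.get_obs()['eef_pos'])
cv2.imwrite("pics/w1.png",imaging.camera("wrist")[:,:,::-1])
E
```

```text
[ 0.43440546 -0.13532953  0.20435942]
```

View pics/w1.png

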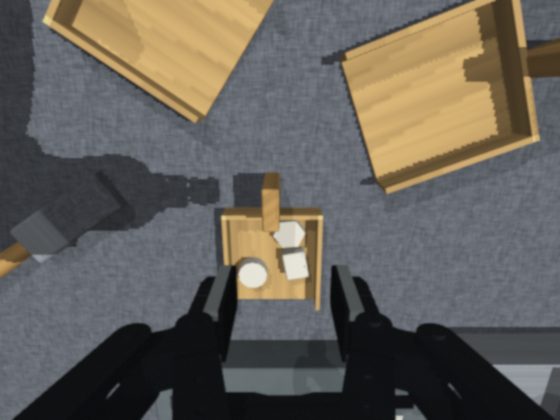

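```bash
python3 - <<'E'
from h import *
m=imaging.camera_model("wrist")
for u,v,z in [(264.5,173,.062),(280,174,.062),(262.5,207,.062),(279,208,.062),(222,209,.024),(322,209,.024),(227,300,.024),(319,310,.024)]:
    print(u,v,onz(m,u,v,z).round(4))
E
```

```text
264.5 173 [ 0.4109 -0.1487  0.062 ]
280 174 [ 0.4115 -0.1369  0.062 ]
262.5 207 [ 0.4384 -0.1503  0.062 ]
279 208 [ 0.439  -0.1373  0.062 ]
222 209 [ 0.4536 -0.1891  0.024 ]
322 209 [ 0.4521 -0.0985  0.024 ]
227 300 [ 0.5491 -0.1879  0.024 ]
319 310 [ 0.5592 -0.0959  0.024 ]
```

>>> carry_out([
  [-0.05, 0, 0.3, 0, 0],
  [-0.1, 0, 0.6, 0, 0],
  [-0.1, 0, 0.9, 0, 0],
  [-0.1, 0, 0.9, 0, 0],
  [-0.1, 0, 0.9, 0, 0],
])

```text
clock: 2.7
eef_pos: [0.4348, -0.1435, 0.1172]
tool_rot: [0.7, 0.714, 0.0, -0.0]
ft_force: [0.4, 0.7, -0.5]
grip_width: 0.0424
```

```bash
python3 - <<'E'
from h import *
print(bot.get_obs()['eef_pos'])
cv2.imwrite("pics/w2.png",imaging.camera("wrist")[:,:,::-1])
cv2.imwrite("pics/s2.png",imaging.camera("side")[:,:,::-1])
E
```

```text
[ 0.43478977 -0.143476    0.11722779]
```

View pics/w2.png

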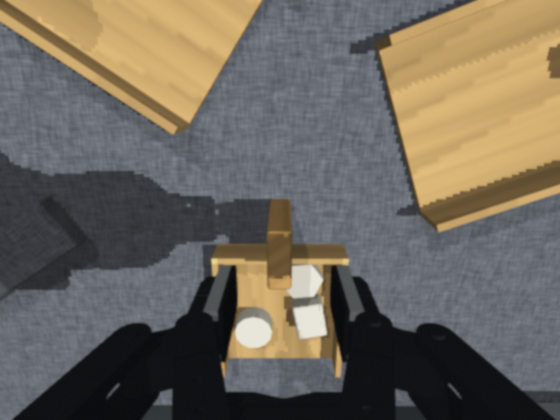

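View pics/s2.png

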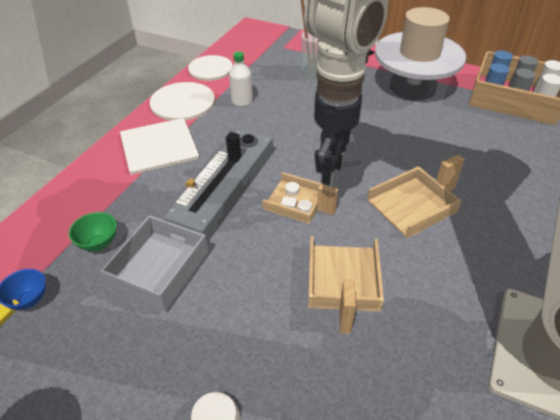

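The fin is centred between the jaws in the wrist view, so I'll descend and grip it.

>>> carry_out([
  [0, 0, 0.3, 0, 0],
  [0, 0, 0.55, 0, 0],
  [0, 0, 0.68, 0, 0],
  [0, 0, 0.68, 0, 0],
  [0, 0, 0.68, 0, -1],
  [0, 0, 0.68, 0, -1],
  [0, 0, 0.68, 0, -1],
  [0, 0, 0.68, 0, -1],
  [0, 0, 0.68, 0, -1],
  [0, 0, 0.68, 0, -1],
])

```text
clock: 3.8
eef_pos: [0.4362, -0.1453, 0.0501]
tool_rot: [0.701, 0.713, 0.001, 0.002]
ft_force: [-0.5, -0.1, 6.2]
grip_width: 0.0132
```

>>> carry_out([
  [0, 0, -0.05, 0, -1],
  [0, 0, -0.1, 0, -1],
  [0, 0, -0.15, 0, -1],
  [0, 0, -0.15, 0, -1],
  [0, 0, -0.15, 0, -1],
])

```text
clock: 4.3
eef_pos: [0.4347, -0.1448, 0.0634]
tool_rot: [0.701, 0.713, 0.0, 0.0]
ft_force: [-0.0, -0.4, -2.7]
grip_width: 0.0132
```

```bash
python3 - <<'E'
from h import *
print(bot.get_obs()['eef_pos'])
cv2.imwrite("pics/w3.png",imaging.camera("wrist")[:,:,::-1])
a=imaging.camera("side")[:,:,::-1]
cv2.imwrite("pics/s3.png",cv2.resize(a[100:280,180:440],None,fx=3,fy=3,interpolation=cv2.INTER_CUBIC))
E
```

```text
[ 0.43471218 -0.14484519  0.06335919]
```

View pics/w3.png

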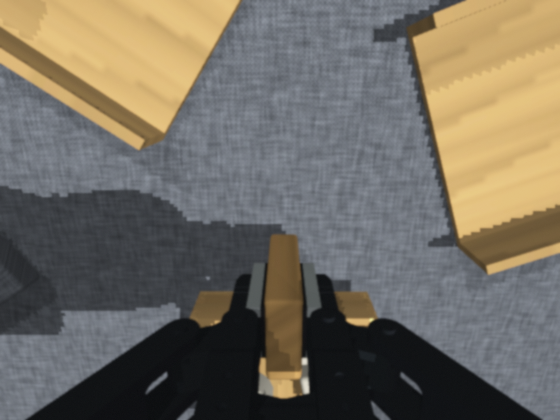

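View pics/s3.png

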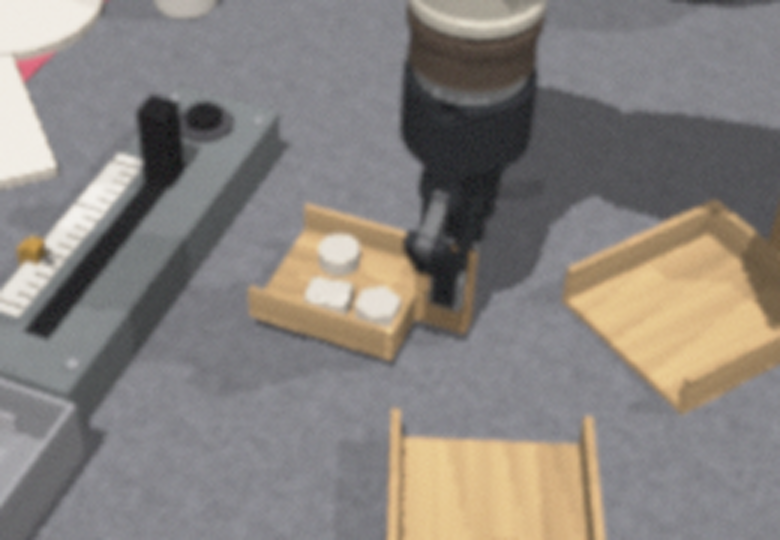

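The tray is held level and about 13 mm off the table, with the pieces unmoved. The tool can only turn about its own z axis. To tip the tray I'll push the spout edge against the fixed housing side so that the fin pivots in the jaws. I'll keep this below the pieces' sliding angle and finish the tip over the pan.

>>> carry_out([
  [0, 0.1, 0, 0, -1],
  [0, 0.2, 0, 0, -1],
  [0, 0.3, 0, 0, -1],
  [0, 0.4, 0, 0, -1],
  [0, 0.45, 0, 0, -1],
  [0, 0.48, 0, 0, -1],
  [0, 0.5, 0, 0, -1],
  [0, 0.5, 0, 0, -1],
])

```text
clock: 5.2
eef_pos: [0.4847, -0.1439, 0.0632]
tool_rot: [0.701, 0.713, -0.0, -0.0]
ft_force: [-0.5, 0.1, -2.6]
grip_width: 0.0134
```

>>> carry_out([
  [0, 0.02, 0, 0, -1],
  [0, 0.03, 0, 0, -1],
  [0, 0.03, 0, 0, -1],
])

```text
clock: 5.5
eef_pos: [0.4878, -0.1439, 0.0634]
tool_rot: [0.701, 0.713, 0.0, 0.0]
ft_force: [0.2, 0.2, -2.1]
grip_width: 0.0133
```

>>> carry_out([
  [0, 0.02, 0, 0, -1],
  [0, 0.03, 0, 0, -1],
  [0, 0.03, 0, 0, -1],
])

```text
clock: 5.8
eef_pos: [0.4902, -0.1438, 0.0631]
tool_rot: [0.701, 0.713, -0.0, -0.0]
ft_force: [-2.3, -0.7, -2.0]
grip_width: 0.0134
```

>>> carry_out([
  [0, 0.02, 0, 0, -1],
  [0, 0.03, 0, 0, -1],
  [0, 0.03, 0, 0, -1],
])

```text
clock: 6.1
eef_pos: [0.4904, -0.1437, 0.0626]
tool_rot: [0.701, 0.713, -0.002, -0.002]
ft_force: [-7.7, -0.7, 2.4]
grip_width: 0.0131
```

>>> carry_out([
  [0, 0.02, -0.04, 0, -1],
  [0, 0.03, -0.08, 0, -1],
  [0, 0.05, -0.12, 0, -1],
  [0, 0.07, -0.16, 0, -1],
  [0, 0.07, -0.16, 0, -1],
])

```text
clock: 6.6
eef_pos: [0.4954, -0.1434, 0.0775]
tool_rot: [0.701, 0.713, -0.004, -0.004]
ft_force: [-9.5, -1.0, -1.1]
grip_width: 0.0129
```

```bash
python3 - <<'E'
from h import *
o=bot.get_obs();print(o['eef_pos'],o['ft_force'])
a=imaging.camera("side")[:,:,::-1]
cv2.imwrite("pics/s4.png",cv2.resize(a[100:280,180:440],None,fx=3,fy=3,interpolation=cv2.INTER_CUBIC))
E
```

```text
[ 0.49537838 -0.14344703  0.07750751] [-9.4897739  -0.98106726 -1.09594705]
```

View pics/s4.png

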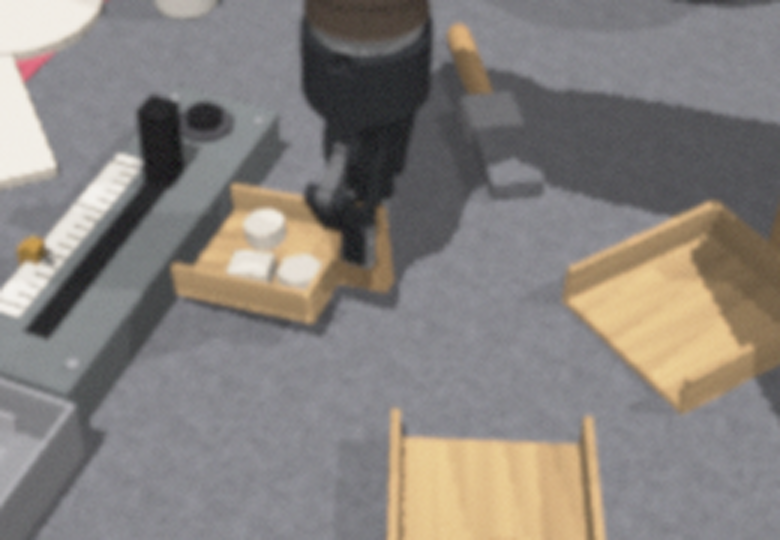

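The fin is turning in the jaws at about 10 N, and the tray is now around 8° spout-down with the pieces still in place. I'll continue to about 16°.

>>> carry_out([
  [0, 0.02, -0.04, 0, -1],
  [0, 0.04, -0.08, 0, -1],
  [0, 0.07, -0.12, 0, -1],
  [0, 0.09, -0.16, 0, -1],
  [0, 0.09, -0.16, 0, -1],
])

```text
clock: 7.15
eef_pos: [0.5036, -0.1433, 0.0935]
tool_rot: [0.701, 0.713, -0.005, -0.005]
ft_force: [-10.9, -0.8, 0.5]
grip_width: 0.013
```

>>> carry_out([
  [0, -0.05, 0, 0, -1],
  [0, -0.15, 0, 0, -1],
  [0, -0.25, -0.1, 0, -1],
  [0, -0.25, -0.2, 0, -1],
  [0, -0.25, -0.2, 0, -1],
])

```text
clock: 7.65
eef_pos: [0.4866, -0.1445, 0.118]
tool_rot: [0.701, 0.713, 0.001, 0.003]
ft_force: [0.2, -0.7, -2.3]
grip_width: 0.0131
```

```bash
python3 - <<'E'
from h import *
o=bot.get_obs();print(o['eef_pos'],o['ft_force'])
a=imaging.camera("side")[:,:,::-1]
cv2.imwrite("pics/s5.png",cv2.resize(a[100:280,180:440],None,fx=3,fy=3,interpolation=cv2.INTER_CUBIC))
E
```

```text
[ 0.48661683 -0.144534    0.1180329 ] [ 0.18861535 -0.73910369 -2.32109035]
```

View pics/s5.png

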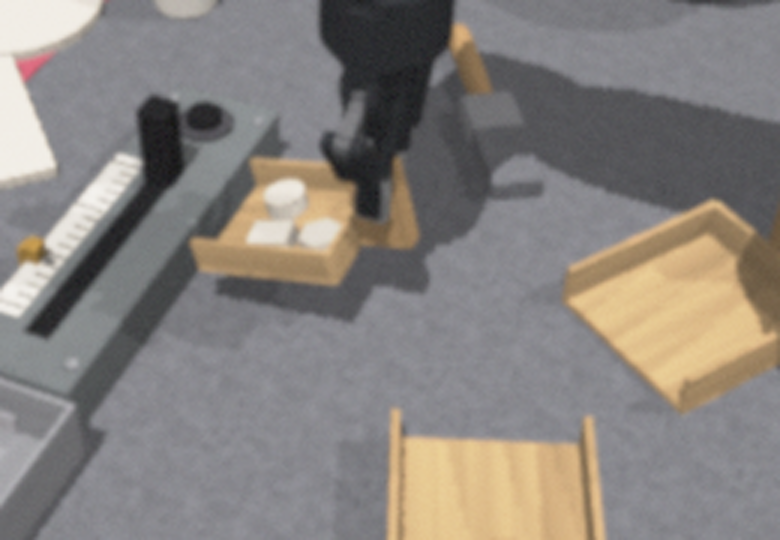

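>>> carry_out([
  [0, 0, -0.1, 0, -1],
  [0, 0, -0.2, 0, -1],
  [0.05, 0, -0.3, 0, -1],
  [0.15, 0, -0.38, 0, -1],
  [0.3, 0, -0.4, 0, -1],
  [0.47, 0, -0.4, 0, -1],
  [0.64, 0, -0.4, 0, -1],
  [0.82, 0, -0.4, 0, -1],
  [1, 0, -0.4, 0, -1],
])

```text
clock: 8.6
eef_pos: [0.4824, -0.0419, 0.1552]
tool_rot: [0.7, 0.714, -0.0, -0.0]
ft_force: [0.9, -0.5, -2.3]
grip_width: 0.0133
```

>>> carry_out([
  [0.18, 0, 0, 0, -1],
  [0.36, 0, 0, 0, -1],
  [0.54, 0, 0, 0, -1],
  [0.72, 0, 0, 0, -1],
  [0.9, 0, 0, 0, -1],
])

```text
clock: 9.1
eef_pos: [0.4805, 0.048, 0.1552]
tool_rot: [0.7, 0.714, -0.0, -0.0]
ft_force: [0.0, 0.5, -1.9]
grip_width: 0.0132
```

>>> carry_out([
  [0.18, 0, 0, 0, -1],
  [0.36, 0, 0, 0, -1],
  [0.51, 0, 0, 0, -1],
  [0.62, 0, 0, 0, -1],
  [0.69, 0, 0, 0, -1],
  [0.71, 0, 0, 0, -1],
  [0.71, 0, 0, 0, -1],
])

```text
clock: 9.8
eef_pos: [0.4799, 0.1171, 0.1552]
tool_rot: [0.701, 0.714, -0.0, 0.0]
ft_force: [-0.3, 0.1, -2.0]
grip_width: 0.0134
```

```bash
python3 - <<'E'
from h import *
o=bot.get_obs();print(o['eef_pos'],o['ft_force'])
a=imaging.camera("side")[:,:,::-1]
cv2.imwrite("pics/s6.png",cv2.resize(a[120:320,80:340],None,fx=3,fy=3,interpolation=cv2.INTER_CUBIC))
a=imaging.camera("top")[:,:,::-1]
cv2.imwrite("pics/t6.png",cv2.resize(a[60:260,140:400],None,fx=3,fy=3,interpolation=cv2.INTER_CUBIC))
E
```

```text
[0.47985662 0.11713377 0.15524868] [-0.3422096   0.14831893 -2.04861141]
```

View pics/s6.png

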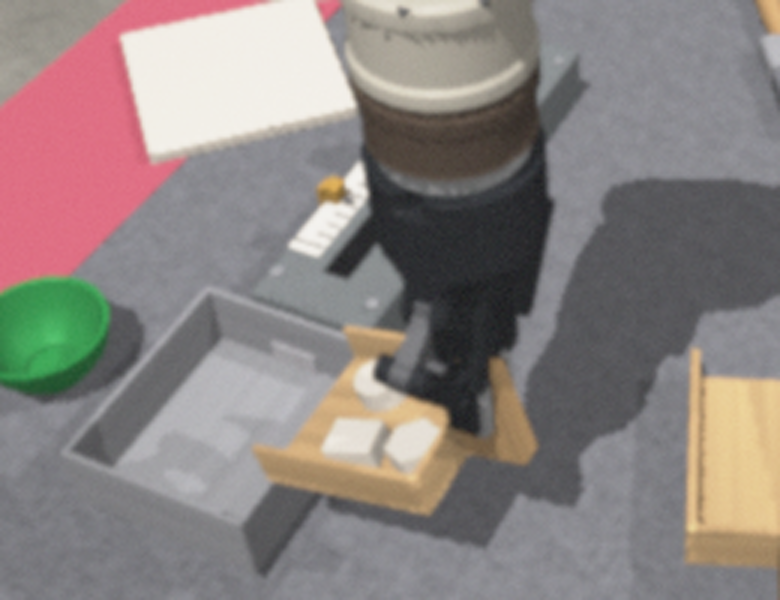

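View pics/t6.png

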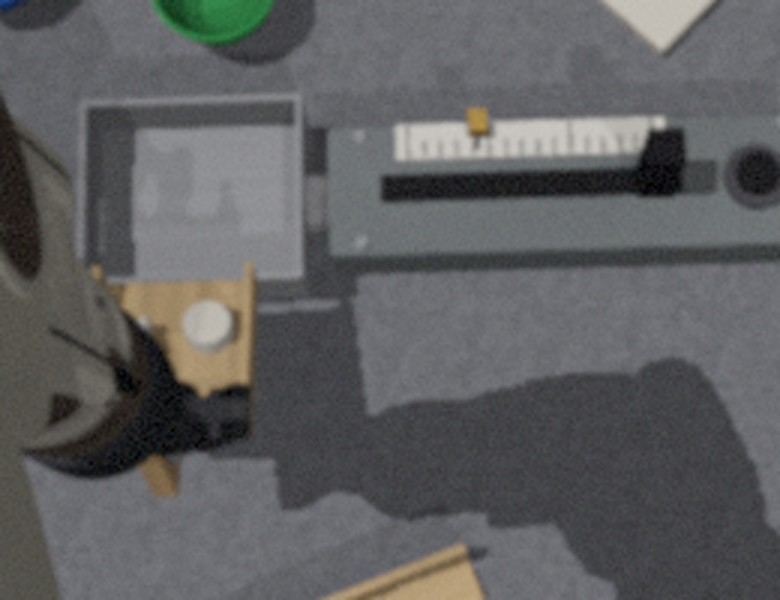

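```bash
cat >> h.py <<'E'
def tri(m1,p1,m2,p2):
    e1,d1=ray(m1,*p1);e2,d2=ray(m2,*p2)
    t,_,_,_=np.linalg.lstsq(np.array([d1,-d2]).T,e2-e1,rcond=None)
    a=e1+t[0]*d1;b=e2+t[1]*d2
    return (a+b)/2,np.linalg.norm(a-b)
E
python3 - <<'E'
from h import *
m=imaging.camera_model("top"); s=imaging.camera_model("side")
t=lambda u,v:(140+u/3,60+v/3)
S=lambda u,v:(80+u/3,120+v/3)
for a,b in [((98,266),(258,448)),((249,263),(347,328))]:
    print(tri(m,t(*a),s,S(*b)))
print([onz(m,*t(*p),.057) for p in [(80,103),(301,96),(303,277)]])
E
```

```text
(array([0.58908263, 0.16028011, 0.09365131]), np.float64(0.0011657572638821567))
(array([0.58986198, 0.07268787, 0.09601857]), np.float64(0.0005686354690175326))
[array([0.70420186, 0.18460858, 0.057     ]), array([0.7064223 , 0.04819174, 0.057     ]), array([0.59190475, 0.04598486, 0.057     ])]
```

The pieces are still aboard, at a tilt of about 18°. The spout is centred on the pan in y (0.1165 for both), and the two-view residual is 1 mm. Next I'll move in over the pan, lower the spout inside the far wall and tip further against it.

>>> carry_out([
  [0, 0.07, 0, 0, -1],
  [0, 0.18, 0, 0, -1],
  [0, 0.32, 0, 0, -1],
  [0, 0.46, 0, 0, -1],
  [0, 0.6, 0, 0, -1],
  [0, 0.74, 0, 0, -1],
  [0, 0.86, 0, 0, -1],
  [0, 0.95, 0, 0, -1],
  [0, 1, 0, 0, -1],
  [0, 1, 0, 0, -1],
])

```text
clock: 10.9
eef_pos: [0.5807, 0.1186, 0.155]
tool_rot: [0.701, 0.713, -0.0, 0.0]
ft_force: [-0.2, -0.3, -2.5]
grip_width: 0.0131
```

>>> carry_out([
  [0, 0.05, 0.05, 0, -1],
  [0, 0.1, 0.15, 0, -1],
  [0, 0.12, 0.25, 0, -1],
  [0, 0.12, 0.33, 0, -1],
  [0, 0.12, 0.37, 0, -1],
  [0, 0.12, 0.37, 0, -1],
])

```text
clock: 11.5
eef_pos: [0.591, 0.1189, 0.117]
tool_rot: [0.701, 0.713, -0.001, -0.001]
ft_force: [0.6, -0.3, -2.9]
grip_width: 0.0133
```

```bash
python3 - <<'E'
from h import *
o=bot.get_obs();print(o['eef_pos'],o['ft_force'])
a=imaging.camera("side")[:,:,::-1]
cv2.imwrite("pics/s7.png",cv2.resize(a[120:320,80:340],None,fx=3,fy=3,interpolation=cv2.INTER_CUBIC))
E
```

```text
[0.59102688 0.11890267 0.11701883] [ 0.56600005 -0.25783752 -2.92263148]
```

View pics/s7.png

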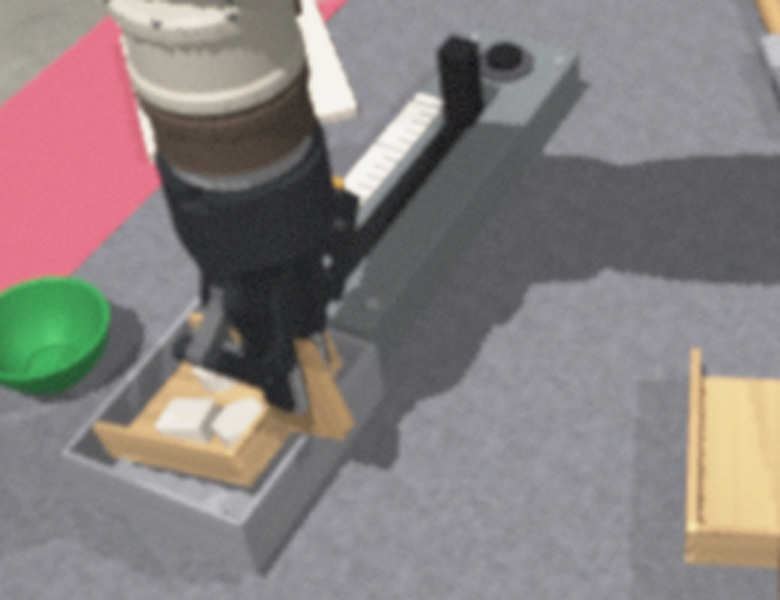

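>>> carry_out([
  [0, 0.04, 0, 0, -1],
  [0, 0.08, 0, 0, -1],
  [0, 0.11, 0, 0, -1],
  [0, 0.13, 0, 0, -1],
  [0, 0.15, 0, 0, -1],
  [0, 0.15, 0, 0, -1],
])

```text
clock: 12.15
eef_pos: [0.5981, 0.1192, 0.1194]
tool_rot: [0.7, 0.714, -0.006, -0.006]
ft_force: [-28.2, -0.1, 17.9]
grip_width: 0.0133
```

>>> carry_out([
  [0, -0.03, -0.04, 0, -1],
  [0, -0.02, -0.08, 0, -1],
  [0, 0.02, -0.12, 0, -1],
  [0, 0.04, -0.14, 0, -1],
  [0, 0.06, -0.16, 0, -1],
  [0, 0.06, -0.16, 0, -1],
])

```text
clock: 12.75
eef_pos: [0.6073, 0.1193, 0.1337]
tool_rot: [0.701, 0.714, -0.005, -0.004]
ft_force: [-14.1, 0.6, 3.3]
grip_width: 0.0133
```

```bash
python3 - <<'E'
from h import *
o=bot.get_obs();print(o['eef_pos'],o['ft_force'])
a=imaging.camera("side")[:,:,::-1]
cv2.imwrite("pics/s8.png",cv2.resize(a[120:320,80:340],None,fx=3,fy=3,interpolation=cv2.INTER_CUBIC))
E
```

```text
[0.60731502 0.11931193 0.13371783] [-14.08359203   0.57463028   3.33507535]
```

View pics/s8.png

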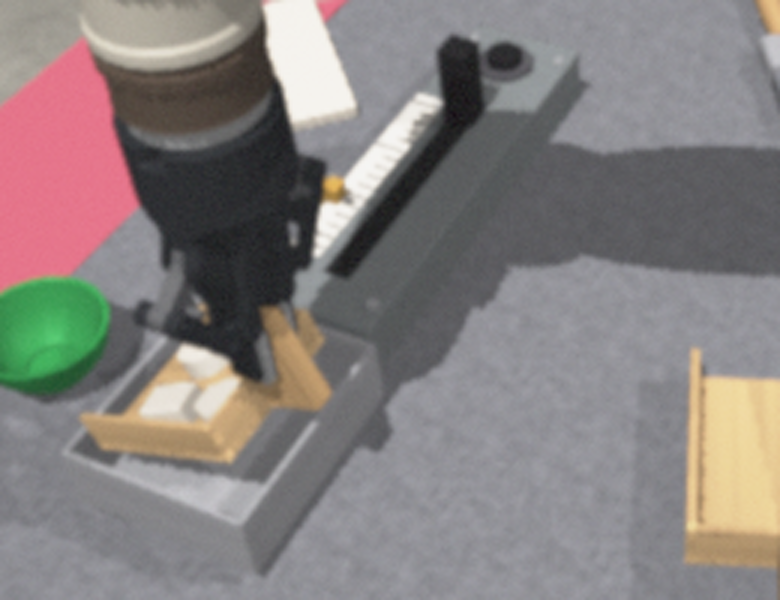

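>>> carry_out([
  [0, 0.04, -0.04, 0, -1],
  [0, 0.08, -0.08, 0, -1],
  [0, 0.12, -0.11, 0, -1],
  [0, 0.17, -0.14, 0, -1],
  [0, 0.21, -0.17, 0, -1],
  [0, 0.26, -0.2, 0, -1],
  [0, 0.26, -0.2, 0, -1],
])

```text
clock: 13.5
eef_pos: [0.6356, 0.1199, 0.1564]
tool_rot: [0.701, 0.714, -0.002, -0.002]
ft_force: [-13.6, -0.3, 10.8]
grip_width: 0.0131
```

```bash
python3 - <<'E'
from h import *
o=bot.get_obs();print(o['eef_pos'],o['ft_force'])
a=imaging.camera("side")[:,:,::-1]
cv2.imwrite("pics/s9.png",cv2.resize(a[120:320,80:340],None,fx=3,fy=3,interpolation=cv2.INTER_CUBIC))
E
```

```text
[0.63562712 0.11991569 0.15642581] [-13.61270771  -0.28053416  10.82976126]
```

View pics/s9.png

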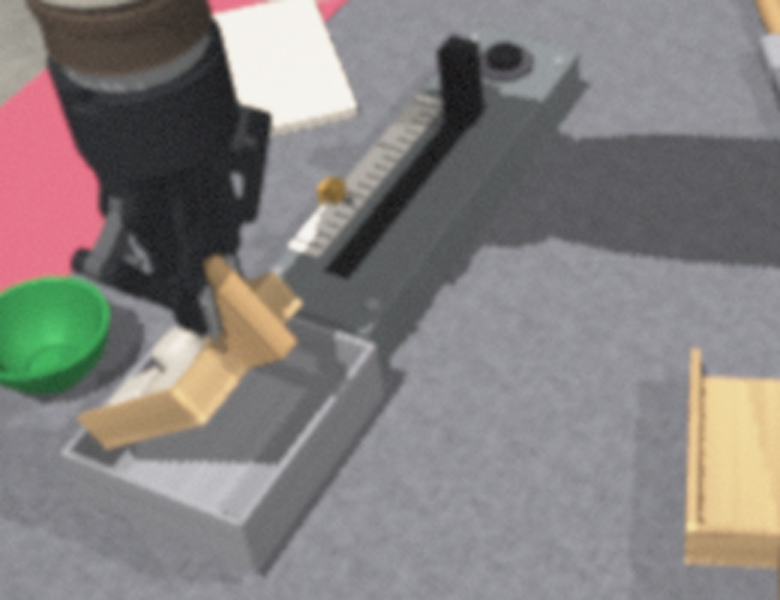

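>>> carry_out([
  [0, 0.05, -0.03, 0, -1],
  [0, 0.1, -0.06, 0, -1],
  [0, 0.15, -0.08, 0, -1],
  [0, 0.18, -0.09, 0, -1],
  [0, 0.18, -0.09, 0, -1],
])

```text
clock: 14.05
eef_pos: [0.6548, 0.1202, 0.1662]
tool_rot: [0.701, 0.714, -0.001, -0.001]
ft_force: [-11.4, -1.9, 10.1]
grip_width: 0.0133
```

```bash
python3 - <<'E'
from h import *
o=bot.get_obs();print(o['eef_pos'],o['ft_force'])
a=imaging.camera("side")[:,:,::-1]
cv2.imwrite("pics/s10.png",cv2.resize(a[120:320,80:340],None,fx=3,fy=3,interpolation=cv2.INTER_CUBIC))
E
```

```text
[0.65484254 0.12023144 0.16615282] [-11.37006132  -1.85705528  10.11993669]
```

View pics/s10.png

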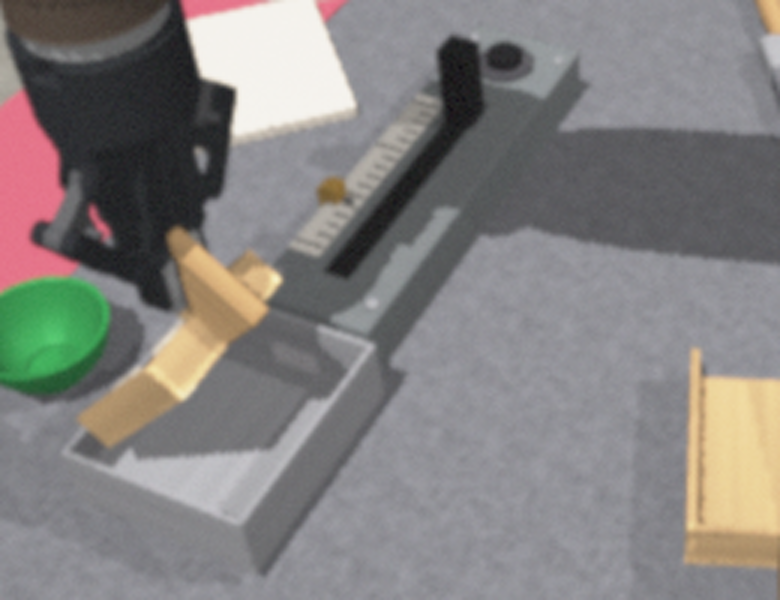

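>>> carry_out([
  [0, -0.05, 0, 0, -1],
  [0, -0.08, 0.05, 0, -1],
  [0, -0.11, 0.1, 0, -1],
  [0, -0.15, 0.13, 0, -1],
  [0, -0.2, 0.13, 0, -1],
  [0, -0.25, 0.1, 0, -1],
  [0, -0.3, 0.05, 0, -1],
  [0, -0.35, 0, 0, -1],
  [0, -0.35, 0, 0, -1],
  [0, -0.35, 0, 0, -1],
])

```text
clock: 15.1
eef_pos: [0.6221, 0.1196, 0.1633]
tool_rot: [0.701, 0.713, 0.0, 0.0]
ft_force: [-0.8, 0.6, -1.7]
grip_width: 0.0132
```

```bash
python3 - <<'E'
from h import *
o=bot.get_obs();print(o['eef_pos'],o['ft_force'])
a=imaging.camera("side")[:,:,::-1]
cv2.imwrite("pics/s11.png",cv2.resize(a[120:320,80:340],None,fx=3,fy=3,interpolation=cv2.INTER_CUBIC))
a=imaging.camera("top")[:,:,::-1]
cv2.imwrite("pics/t11.png",cv2.resize(a[60:260,140:400],None,fx=3,fy=3,interpolation=cv2.INTER_CUBIC))
E
```

```text
[0.62211211 0.11959563 0.16329252] [-0.81197124  0.60535659 -1.65150389]
```

View pics/s11.png

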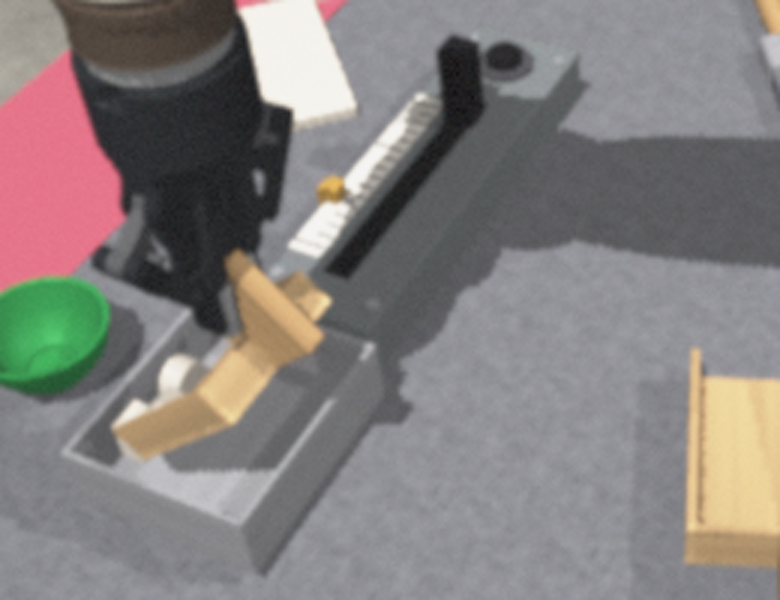

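View pics/t11.png

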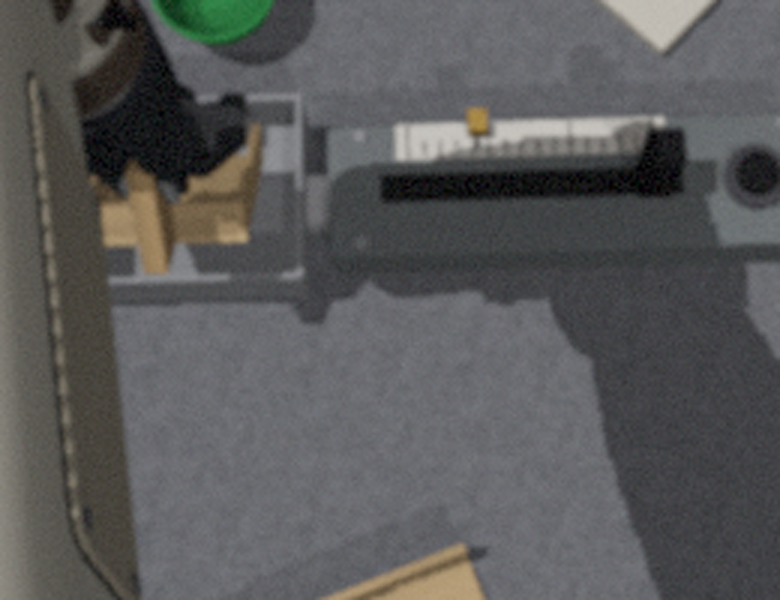

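>>> carry_out([
  [0, 0, -0.05, 0, -1],
  [0, 0, -0.12, 0, -1],
  [0, 0, -0.2, 0, -1],
  [0, 0, -0.3, 0, -1],
  [0, 0, -0.4, 0, -1],
  [0, 0, -0.5, 0, -1],
  [0, 0, -0.6, 0, -1],
  [0, 0, -0.6, 0, -1],
])

```text
clock: 16.0
eef_pos: [0.623, 0.1198, 0.2257]
tool_rot: [0.701, 0.713, 0.002, 0.001]
ft_force: [-0.5, -0.3, -1.8]
grip_width: 0.0133
```

```bash
python3 - <<'E'
from h import *
o=bot.get_obs();print(o['eef_pos'],o['ft_force'])
a=imaging.camera("side")[:,:,::-1]
cv2.imwrite("pics/s12.png",cv2.resize(a[120:320,80:340],None,fx=3,fy=3,interpolation=cv2.INTER_CUBIC))
E
```

```text
[0.62303035 0.11978162 0.22574175] [-0.5133605  -0.30402263 -1.77643318]
```

View pics/s12.png

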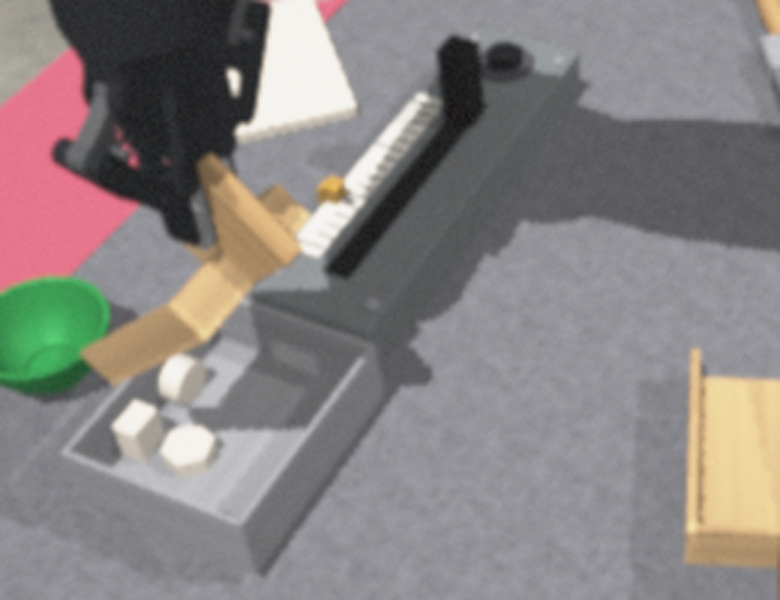

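All three pieces are in the pan at about (182,380), (138,432) and (190,450) in the crop, and the tray is empty. I'll bring the tray back to its old place and level it by dragging the spout edge on the table while lowering.

>>> carry_out([
  [0, -0.2, 0, 0, -1],
  [0, -0.45, 0, 0, -1],
  [0, -0.7, 0, 0, -1],
  [0, -0.88, 0, 0, -1],
  [0, -0.88, 0, 0, -1],
])

```text
clock: 16.55
eef_pos: [0.5315, 0.1178, 0.223]
tool_rot: [0.701, 0.714, -0.001, -0.001]
ft_force: [-0.2, -1.0, -1.7]
grip_width: 0.0135
```

>>> carry_out([
  [-0.25, 0, 0, 0, -1],
  [-0.5, 0, 0, 0, -1],
  [-0.75, 0, 0, 0, -1],
  [-1, 0, 0, 0, -1],
])

```text
clock: 16.95
eef_pos: [0.5366, 0.017, 0.223]
tool_rot: [0.701, 0.714, 0.0, 0.0]
ft_force: [0.2, -0.1, -1.7]
grip_width: 0.0137
```

>>> carry_out([
  [-0.25, 0, 0, 0, -1],
  [-0.5, 0, 0, 0, -1],
  [-0.75, 0, 0, 0, -1],
  [-1, 0, 0, 0, -1],
])

```text
clock: 17.35
eef_pos: [0.5383, -0.0833, 0.2229]
tool_rot: [0.701, 0.713, 0.0, 0.0]
ft_force: [1.1, 0.0, -1.3]
grip_width: 0.0136
```

>>> carry_out([
  [-0.25, 0, 0.1, 0, -1],
  [-0.5, 0, 0.3, 0, -1],
  [-0.65, 0, 0.5, 0, -1],
  [-0.65, 0, 0.7, 0, -1],
  [-0.65, 0, 0.8, 0, -1],
  [-0.65, 0, 0.8, 0, -1],
])

```text
clock: 17.95
eef_pos: [0.5379, -0.1468, 0.1412]
tool_rot: [0.701, 0.713, -0.001, -0.002]
ft_force: [-0.9, -0.6, -1.3]
grip_width: 0.0137
```

```bash
python3 - <<'E'
from h import *
o=bot.get_obs();print(o['eef_pos'],o['ft_force'])
a=imaging.camera("side")[:,:,::-1]
cv2.imwrite("pics/s13.png",cv2.resize(a[100:300,80:400],None,fx=2.5,fy=2.5,interpolation=cv2.INTER_CUBIC))
E
```

```text
[ 0.53790377 -0.14680364  0.14124694] [-0.86724067 -0.6479248  -1.3488201 ]
```

View pics/s13.png

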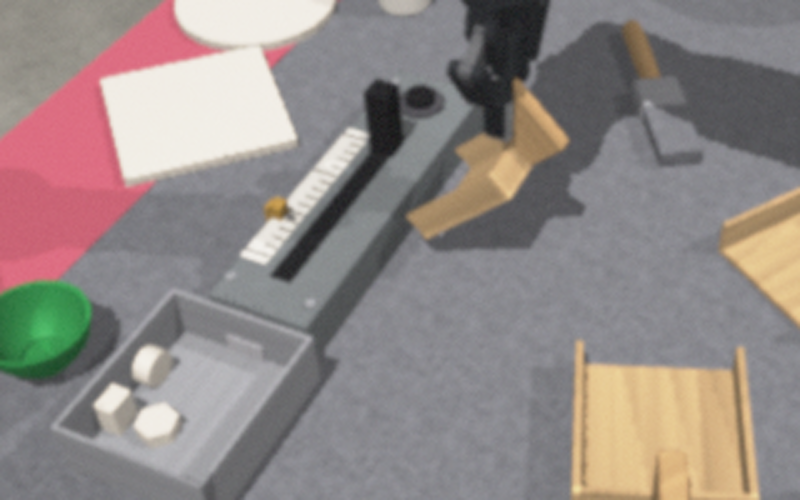

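>>> carry_out([
  [0, 0, 0.08, 0, -1],
  [0, -0.04, 0.15, 0, -1],
  [0, -0.12, 0.19, 0, -1],
  [0, -0.2, 0.24, 0, -1],
  [0, -0.28, 0.29, 0, -1],
  [0, -0.36, 0.34, 0, -1],
  [0, -0.36, 0.34, 0, -1],
])

```text
clock: 18.7
eef_pos: [0.5036, -0.1478, 0.1113]
tool_rot: [0.701, 0.713, 0.002, 0.002]
ft_force: [0.6, 1.5, 5.1]
grip_width: 0.0129
```

```bash
python3 - <<'E'
from h import *
o=bot.get_obs();print(o['eef_pos'],o['ft_force'])
a=imaging.camera("side")[:,:,::-1]
cv2.imwrite("pics/s14.png",cv2.resize(a[100:300,80:400],None,fx=2.5,fy=2.5,interpolation=cv2.INTER_CUBIC))
E
```

```text
[ 0.50362727 -0.14777729  0.11130597] [0.56438954 1.51582757 5.13158461]
```

View pics/s14.png

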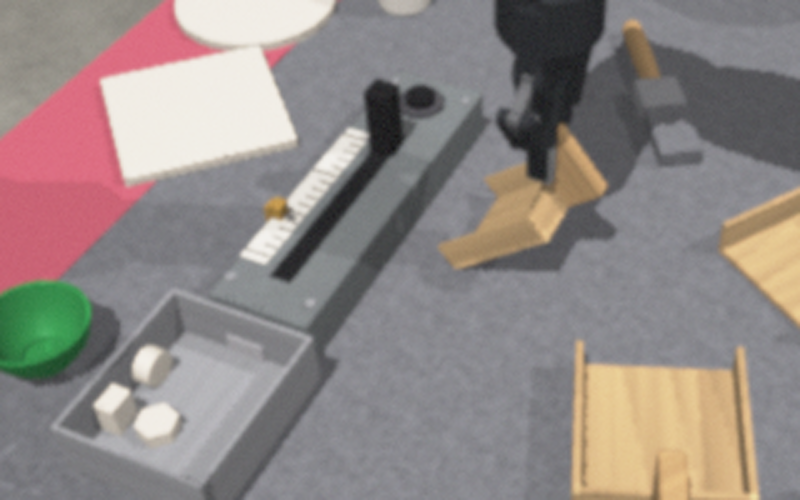

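>>> carry_out([
  [0, -0.07, 0.07, 0, -1],
  [0, -0.14, 0.14, 0, -1],
  [0, -0.21, 0.21, 0, -1],
  [0, -0.28, 0.28, 0, -1],
  [0, -0.35, 0.35, 0, -1],
  [0, -0.42, 0.42, 0, -1],
  [0, -0.46, 0.48, 0, -1],
  [0, -0.48, 0.52, 0, -1],
  [0, -0.48, 0.52, 0, -1],
])

```text
clock: 19.65
eef_pos: [0.455, -0.1487, 0.0574]
tool_rot: [0.701, 0.713, 0.0, 0.001]
ft_force: [0.8, -0.5, 4.4]
grip_width: 0.0134
```

```bash
python3 - <<'E'
from h import *
o=bot.get_obs();print(o['eef_pos'],o['ft_force'])
a=imaging.camera("side")[:,:,::-1]
cv2.imwrite("pics/s15.png",cv2.resize(a[100:300,80:400],None,fx=2.5,fy=2.5,interpolation=cv2.INTER_CUBIC))
E
```

```text
[ 0.45504281 -0.14866433  0.05743966] [ 0.83332591 -0.54935258  4.40934044]
```

View pics/s15.png

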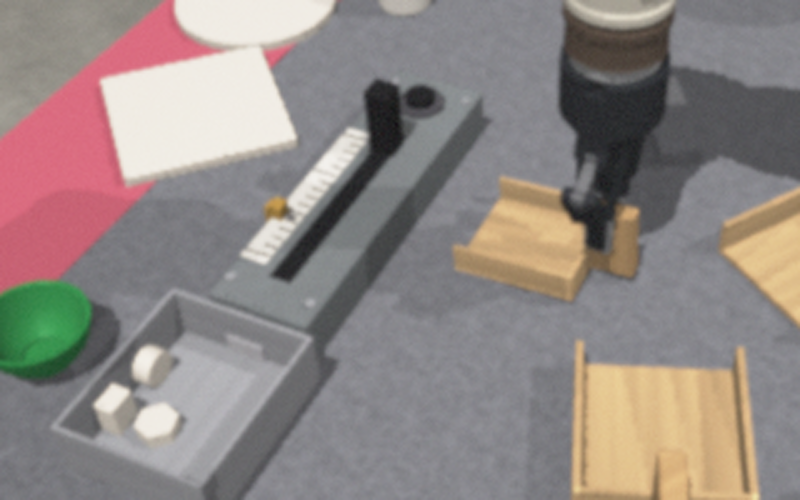

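>>> carry_out([
  [0, -0.03, 0.04, 0, -1],
  [0, -0.05, 0.08, 0, -1],
  [0, -0.05, 0.09, 0, -1],
  [0, -0.05, 0.09, 0, -1],
])

```text
clock: 20.1
eef_pos: [0.4518, -0.1488, 0.051]
tool_rot: [0.701, 0.713, 0.001, 0.002]
ft_force: [-1.3, 3.3, 22.5]
grip_width: 0.0134
```

>>> carry_out([
  [0, 0, -0.01, 0, -0.3],
  [0, 0, -0.01, 0, 0],
  [0, 0, -0.01, 0, 0],
  [0, 0, -0.01, 0, 0],
  [0, 0, -0.2, 0, 0],
  [0, 0, -0.5, 0, 0],
  [0, 0, -0.9, 0, 0],
  [0, 0, -1, 0, 0],
  [0, 0, -1, 0, 0],
])

```text
clock: 21.0
eef_pos: [0.4509, -0.149, 0.1497]
tool_rot: [0.701, 0.713, 0.001, 0.002]
ft_force: [-0.0, -0.2, 0.1]
grip_width: 0.0426
```

```bash
python3 - <<'E'
from h import *
o=bot.get_obs();print(o['eef_pos'],o['ft_force'])
a=imaging.camera("side")[:,:,::-1]
cv2.imwrite("pics/s16.png",cv2.resize(a[100:300,80:400],None,fx=2.5,fy=2.5,interpolation=cv2.INTER_CUBIC))
a=imaging.camera("top")[:,:,::-1]
cv2.imwrite("pics/t16.png",a)
E
```

```text
[ 0.45092102 -0.14900871  0.14973991] [-0.00042886 -0.23455383  0.06473691]
```

View pics/s16.png

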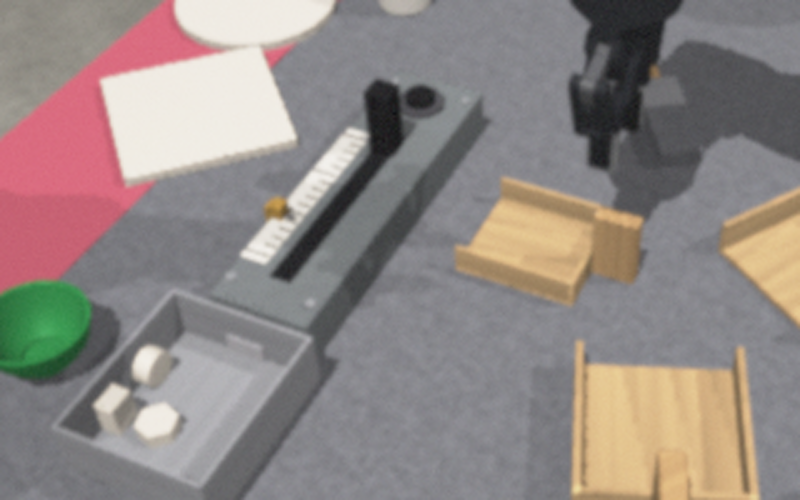

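View pics/t16.png

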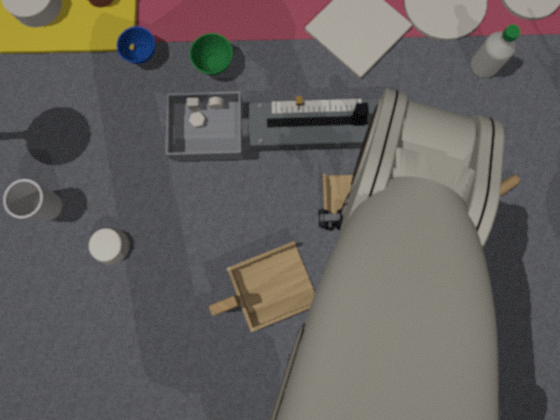

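The tray stands flat, with its spout about 35 mm short of the housing. Next is the lock button. I'll turn the jaws 90° so the finger linkage stays clear of the post.

```bash
python3 - <<'E'
from h import *
o=bot.get_obs();print(o['joint_pos'].round(3))
m=imaging.camera_model("top")
for u,v in [(382,110),(392,118)]: print(onz(m,u,v,.057))
E
```

```text
[-0.319  0.269 -0.256  1.048 -0.    -0.337]
[ 0.66770785 -0.20963669  0.057     ]
[ 0.65231393 -0.22704106  0.057     ]
```

>>> carry_out([
  [-0.05, 0.1, 0, 0.09, -1],
  [-0.1, 0.2, 0, 0.18, -1],
  [-0.15, 0.3, 0, 0.27, -1],
  [-0.2, 0.4, 0, 0.36, -1],
  [-0.25, 0.5, 0, 0.45, -1],
  [-0.3, 0.6, 0, 0.54, -1],
  [-0.35, 0.7, 0, 0.63, -1],
  [-0.4, 0.8, 0, 0.72, -1],
  [-0.4, 0.9, 0, 0.81, -1],
  [-0.4, 1, 0, 0.9, -1],
  [-0.4, 1, 0, 1, -1],
  [-0.4, 1, 0, 1, -1],
])

```text
clock: 22.3
eef_pos: [0.5493, -0.1863, 0.1455]
tool_rot: [1.0, 0.009, -0.002, -0.001]
ft_force: [-0.1, 0.6, 0.2]
grip_width: -0.0004
```

>>> carry_out([
  [0.3, 0.13, 0, 0, -1],
  [0.6, 0.26, 0, 0, -1],
  [0.9, 0.39, 0, 0, -1],
  [1, 0.42, 0, 0, -1],
  [1, 0.42, 0.2, 0, -1],
  [1, 0.42, 0.4, 0, -1],
  [1, 0.42, 0.4, 0, -1],
])

```text
clock: 23.0
eef_pos: [0.6479, -0.2259, 0.1027]
tool_rot: [1.0, 0.01, -0.005, -0.002]
ft_force: [-0.2, 0.1, -0.6]
grip_width: 0.0001
```

```bash
python3 - <<'E'
from h import *
o=bot.get_obs();print(o['eef_pos'],o['ft_force'])
a=imaging.camera("wrist")[:,:,::-1]
cv2.imwrite("pics/w17.png",a)
a=imaging.camera("side")[:,:,::-1]
cv2.imwrite("pics/s17.png",cv2.resize(a[20:220,120:380],None,fx=3,fy=3,interpolation=cv2.INTER_CUBIC))
E
```

```text
[ 0.64793391 -0.22592571  0.10267105] [-0.23726052  0.09478699 -0.56861324]
```

View pics/s17.png

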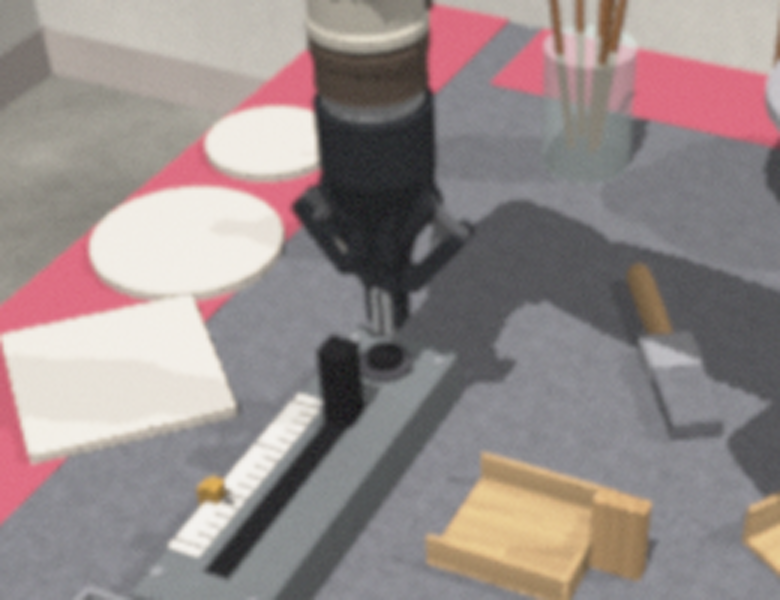

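View pics/w17.png

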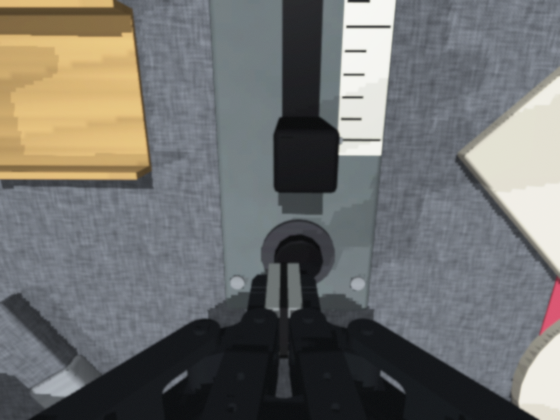

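>>> carry_out([
  [0.05, 0, 0.1, 0, -1],
  [0.05, 0, 0.2, 0, -1],
  [0.05, 0, 0.25, 0, -1],
  [0.05, 0, 0.28, 0, -1],
  [0.05, 0, 0.28, 0, -1],
])

```text
clock: 23.6
eef_pos: [0.656, -0.2268, 0.08]
tool_rot: [1.0, 0.009, -0.0, -0.0]
ft_force: [0.2, -0.2, -0.4]
grip_width: -0.0002
```

>>> carry_out([
  [0, 0, 0.03, 0, -1],
  [0, 0, 0.05, 0, -1],
  [0, 0, 0.05, 0, -1],
])

```text
clock: 23.9
eef_pos: [0.6564, -0.2269, 0.0755]
tool_rot: [1.0, 0.009, 0.0, 0.0]
ft_force: [0.1, -0.3, 0.8]
grip_width: -0.0001
```

>>> carry_out([
  [0, 0, 0.02, 0, -1],
  [0, 0, 0.04, 0, -1],
  [0, 0, 0.04, 0, -1],
])

```text
clock: 24.2
eef_pos: [0.6565, -0.227, 0.0728]
tool_rot: [1.0, 0.009, 0.001, 0.0]
ft_force: [-1.7, 0.8, 5.9]
grip_width: 0.0002
```

>>> carry_out([
  [0, 0, 0.02, 0, -1],
  [0, 0, 0.04, 0, -1],
  [0, 0, 0.04, 0, -1],
])

```text
clock: 24.5
eef_pos: [0.6567, -0.2271, 0.0721]
tool_rot: [1.0, 0.009, 0.002, 0.001]
ft_force: [-7.2, 2.9, 20.5]
grip_width: 0.0001
```

>>> carry_out([
  [0, 0, -0.2, 0, -1],
  [0, 0, -0.5, 0, -1],
  [0, 0, -0.8, 0, -1],
  [0, 0, -0.9, -0.09, 0],
  [-0.04, -0.1, -0.9, -0.18, 0],
  [-0.04, -0.2, -0.9, -0.27, 0],
  [-0.04, -0.3, -0.9, -0.36, 0],
  [-0.04, -0.4, -0.9, -0.45, 0],
  [-0.04, -0.5, -0.9, -0.54, 0],
  [-0.04, -0.6, -0.9, -0.63, 0],
  [-0.04, -0.6, -0.9, -0.72, 0],
  [-0.04, -0.6, -0.9, -0.81, 0],
  [-0.04, -0.6, -0.9, -0.9, 0],
  [-0.04, -0.6, -0.9, -1, 0],
  [-0.04, -0.6, -0.9, -1, 0],
])

```text
clock: 26.0
eef_pos: [0.651, -0.1669, 0.1566]
tool_rot: [0.701, 0.713, -0.0, -0.0]
ft_force: [0.0, -0.6, -0.1]
grip_width: 0.0426
```

```bash
python3 - <<'E'
from h import *
o=bot.get_obs();print(o['eef_pos'],o['ft_force'])
a=imaging.camera("wrist")[:,:,::-1]
cv2.imwrite("pics/w18.png",a)
a=imaging.camera("side")[:,:,::-1]
cv2.imwrite("pics/s18.png",cv2.resize(a[70:270,100:360],None,fx=3,fy=3,interpolation=cv2.INTER_CUBIC))
E
```

```text
[ 0.65098239 -0.16689876  0.15658499] [ 0.00161707 -0.55890815 -0.08888731]
```

View pics/s18.png

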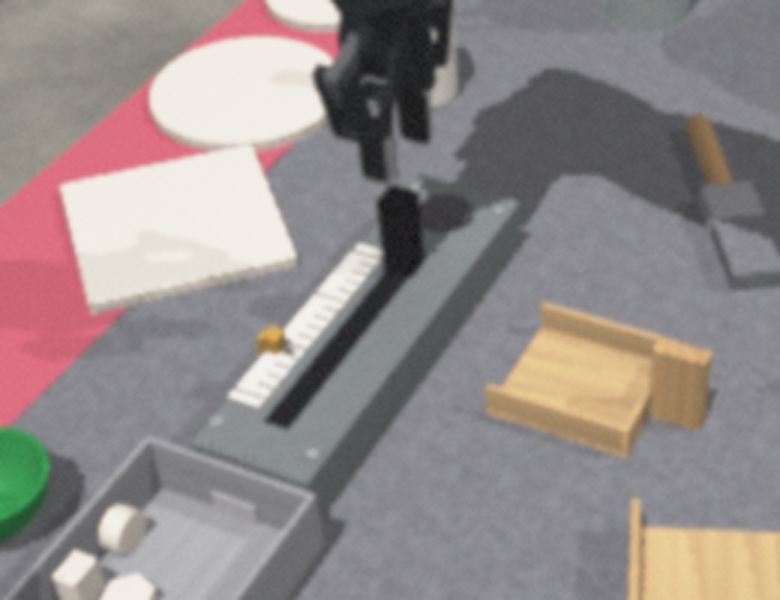

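View pics/w18.png

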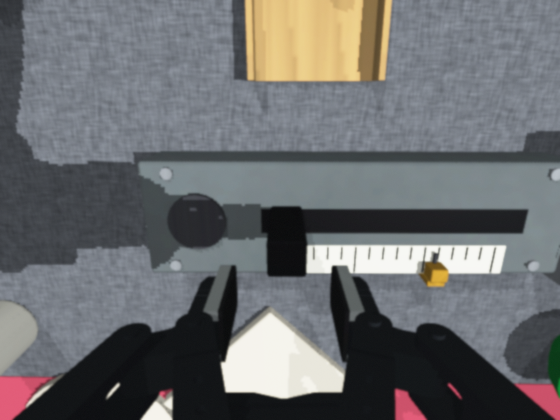

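```bash
python3 - <<'E'
from h import *
m=imaging.camera_model("wrist")
a=cv2.imread("pics/w18.png")
cv2.imwrite("pics/w18z.png",cv2.resize(a[190:300,240:520],None,fx=2.8,fy=2.8,interpolation=cv2.INTER_CUBIC))
for u,v,z in [(435,256,.045),(435,262,.059),(269,208,.105),(301,208,.105),(269,275,.105),(306,275,.105),(492,256,.045),(421,256,.045),(313,252,.045)]: print(u,v,onz(m,u,v,z).round(4))
E
```

```text
435 256 [ 0.6807 -0.0557  0.045 ]
435 262 [ 0.6784 -0.0618  0.059 ]
269 208 [ 0.6252 -0.1745  0.105 ]
301 208 [ 0.625  -0.1581  0.105 ]
269 275 [ 0.6642 -0.1745  0.105 ]
306 275 [ 0.6639 -0.1541  0.105 ]
492 256 [ 0.68   -0.0141  0.045 ]
421 256 [ 0.6808 -0.0659  0.045 ]
313 252 [ 0.6788 -0.1448  0.045 ]
```

View pics/w18z.png

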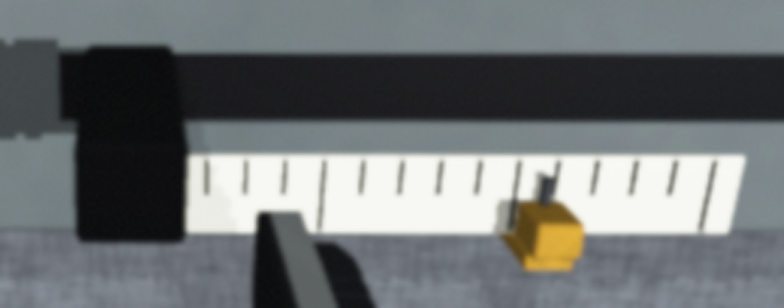

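>>> carry_out([
  [0, 0.02, 0.2, 0, 0],
  [0, 0.02, 0.4, 0, 0],
  [0, 0.02, 0.6, 0, 0],
  [0, 0.02, 0.65, 0, 0],
  [0, 0.02, 0.65, 0, -1],
  [0, 0.02, 0.65, 0, -1],
  [0, 0.02, 0.65, 0, -1],
  [0, 0.02, 0.65, 0, -1],
  [0, 0.02, 0.65, 0, -1],
])

```text
clock: 27.0
eef_pos: [0.6528, -0.1654, 0.0922]
tool_rot: [0.701, 0.714, 0.001, -0.001]
ft_force: [-0.0, 5.3, -5.0]
grip_width: 0.0212
```

The button is flush with its bezel and the post is gripped at 21 mm opening. The clip mark reads about 106 mm on the scale: it lies roughly two thirds of the way from the 100 line to the 110 line. I'll draw the boom out slowly.

>>> carry_out([
  [0.04, 0, 0, 0, -1],
  [0.1, 0, 0, 0, -1],
  [0.18, 0, 0, 0, -1],
  [0.26, 0, 0, 0, -1],
  [0.34, 0, 0, 0, -1],
  [0.42, 0, 0, 0, -1],
  [0.5, 0, 0, 0, -1],
  [0.58, 0, 0, 0, -1],
  [0.66, 0, 0, 0, -1],
  [0.74, 0, 0, 0, -1],
  [0.82, 0, 0, 0, -1],
  [0.89, 0, 0, 0, -1],
  [0.94, 0, 0, 0, -1],
  [0.98, 0, 0, 0, -1],
  [1, 0, 0, 0, -1],
  [1, 0, 0, 0, -1],
])

```text
clock: 28.6
eef_pos: [0.6513, -0.0666, 0.0922]
tool_rot: [0.701, 0.714, 0.0, -0.0]
ft_force: [-0.4, -4.0, -6.0]
grip_width: 0.0214
```

```bash
python3 - <<'E'
from h import *
o=bot.get_obs();print(o['eef_pos'],o['ft_force'])
a=imaging.camera("wrist")[:,:,::-1]
cv2.imwrite("pics/w19.png",a)
a=imaging.camera("side")[:,:,::-1]
cv2.imwrite("pics/s19.png",cv2.resize(a[120:270,100:260],None,fx=4,fy=4,interpolation=cv2.INTER_CUBIC))
a=imaging.camera("top")[:,:,::-1]
cv2.imwrite("pics/t19.png",cv2.resize(a[70:190,130:330],None,fx=4,fy=4,interpolation=cv2.INTER_CUBIC))
E
```

```text
[ 0.65125486 -0.06660964  0.09223662] [-0.38041045 -4.00456174 -6.01124495]
```

View pics/s19.png

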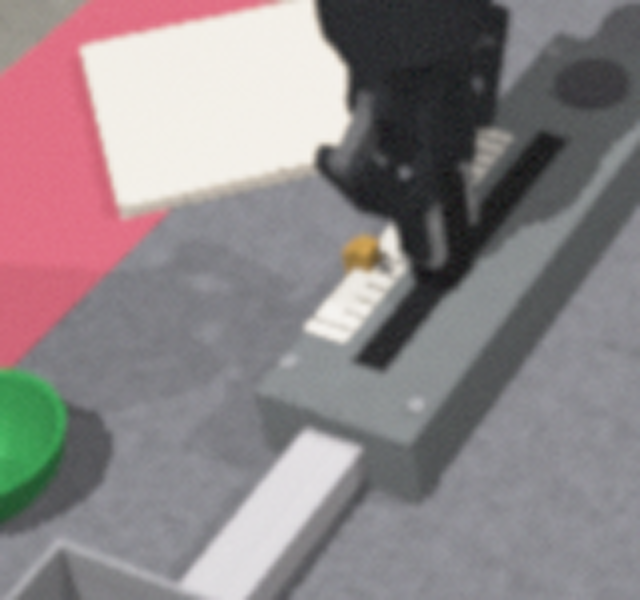

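View pics/t19.png

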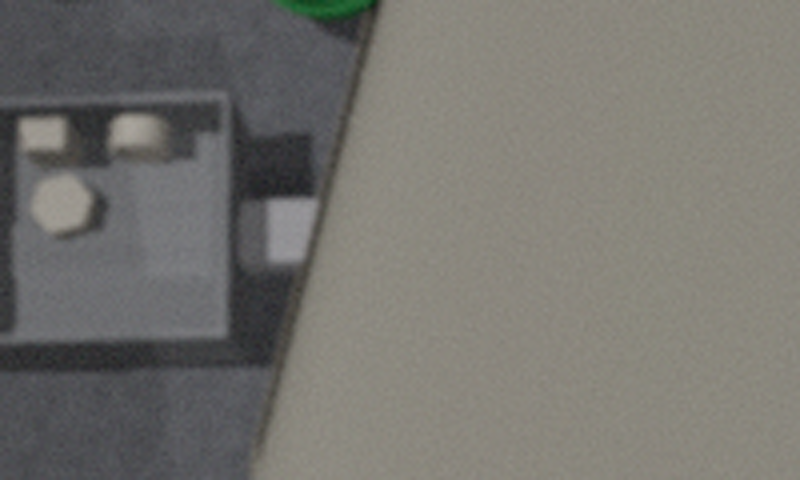

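View pics/w19.png

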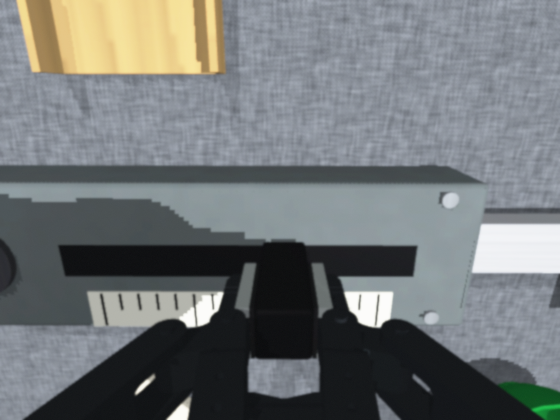

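```bash
python3 - <<'E'
from h import *
m=imaging.camera_model("top")
a=cv2.imread("pics/t16.png").astype(float).sum(2); b=imaging.camera("top").astype(float).sum(2)
# boom-side rim line profile averaged over rows of pan interior
for n,im,c in [("t16",a,(228,252)),("now",b,(176,200))]:
    p=im[130:146,c[0]:c[1]].mean(0); print(n,c[0],p.round(0).astype(int))
E
```

```text
t16 228 [352 352 350 349 352 352 343 339 332 340 350 348 300 226 192 201 207 211
 202 198 190 218 253 276]
now 176 [350 349 348 347 350 348 348 340 341 345 312 236 176 176 190 210 208 212
 213 211 227 255 270 276]
```

```bash
python3 - <<'E'
from h import *
m=imaging.camera_model("top")
y0=onz(m,240.4,138,.057);y1=onz(m,186.55,138,.057);print(y0,y1,y1-y0)
# clip mark from first top picture, finer
a=cv2.imread("pics/top0.png")
cv2.imwrite("pics/clipz.png",cv2.resize(a[90:130,260:370],None,fx=7,fy=7,interpolation=cv2.INTER_CUBIC))
E
```

```text
[0.61870259 0.04730337 0.057     ] [0.62007417 0.14546488 0.057     ] [0.00137158 0.09816151 0.        ]
```

View pics/clipz.png

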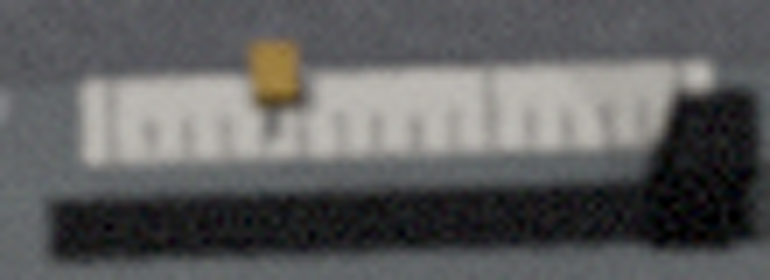

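>>> carry_out([
  [0.03, 0, 0, 0, -1],
  [0.06, 0, 0, 0, -1],
  [0.085, 0, 0, 0, -1],
  [0.085, 0, 0, 0, -1],
  [0.085, 0, 0, 0, -1],
  [0.085, 0, 0, 0, -1],
])

```text
clock: 29.4
eef_pos: [0.6511, -0.0583, 0.0922]
tool_rot: [0.701, 0.713, -0.0, -0.0]
ft_force: [-2.1, -3.4, -6.8]
grip_width: 0.0214
```

```bash
python3 - <<'E'
from h import *
o=bot.get_obs();print(o['eef_pos'],o['ft_force'],o['grip_width'])
m=imaging.camera_model("top")
b=imaging.camera("top").astype(float).sum(2)
p=b[130:146,172:196].mean(0);print(p.round(0).astype(int))
i=int(np.argmax((p[:-1]>270)&(p[1:]<270)));u=172+i+(p[i]-270)/(p[i]-p[i+1]);print(u,onz(m,u,138,.057)[1]-.0473)
a=imaging.camera("side")[:,:,::-1]
cv2.imwrite("pics/s20.png",cv2.resize(a[150:220,140:240],None,fx=8,fy=8,interpolation=cv2.INTER_CUBIC))
cv2.imwrite("pics/s20f.png",a)
E
```

```text
[ 0.65110138 -0.05830429  0.09224444] [-2.08630526 -3.42043234 -6.75590007] 0.021392395481065203
[352 352 348 350 352 348 347 348 348 329 260 183 164 175 199 207 213 214
 209 225 260 282 297 307]
181.85058505850586 0.10676257792591184
```

View pics/s20.png

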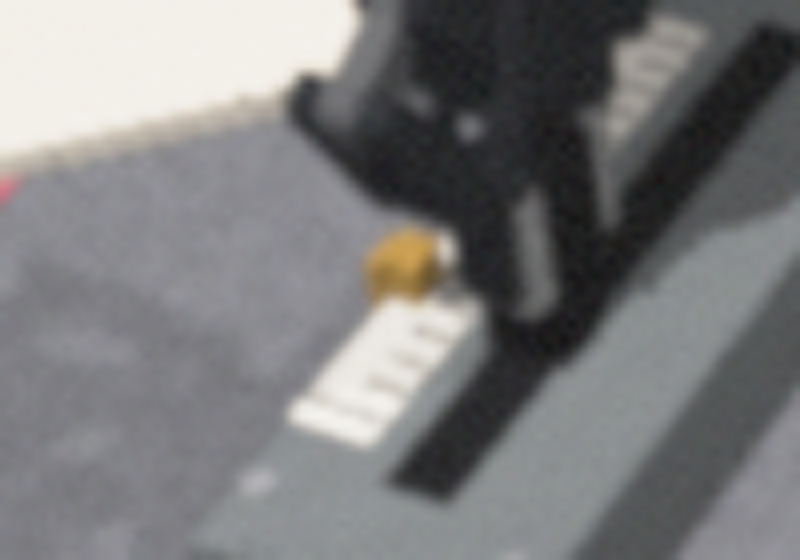

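View pics/s20f.png

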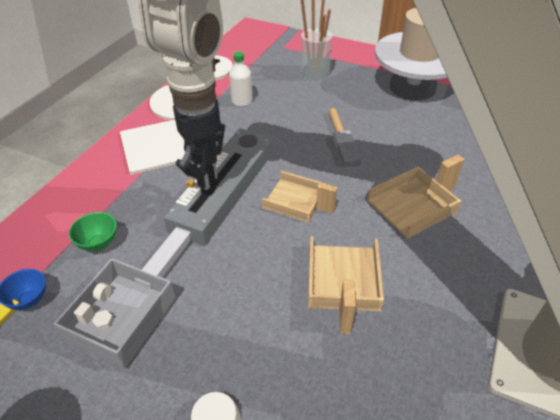

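Measured against the start picture, the pan edge has moved 106.8 mm. The clip mark's scale reading is also about 106.8 mm. The pointer and mark meet under the clip at about (455,275) in the crop, and the clip is where it was. I'll hold briefly, then hand in.

>>> carry_out([
  [0, 0, 0, 0, -1],
  [0, 0, 0, 0, -1],
  [0, 0, 0, 0, -1],
  [0, 0, 0, 0, -1],
])

```text
clock: 29.9
eef_pos: [0.6511, -0.0585, 0.0922]
tool_rot: [0.701, 0.713, -0.0, -0.0]
ft_force: [-2.0, -1.7, -5.7]
grip_width: 0.0215
```

```bash
python3 - <<'E'
from h import *
o=bot.get_obs();print(o['eef_pos'],o['ft_force'],o['grip_width'],abs(o['joint_vel']).max())
print(order.job_done())
E
```

```text
[ 0.65110781 -0.05845447  0.09224444] [-1.99245898 -1.74641702 -5.70806151] 0.021505135389642077 0.0014441472780899803
the job is handed in; nothing more can be done
None
```

I finished the whole sequence and handed the job in at about 30 s of the 64 s allowed. No verdict is reported, so the results below are my own checks.

- **Tipping:** The tool can only turn about its own vertical axis, so I tipped the tray by letting its fin pivot in the jaws. I pushed the spout against the housing side to about 18°, then against the inside of the pan's far wall to about 52°. All three pieces went into the pan.
- **Tray:** I levelled the tray by dragging the spout edge on the table, and let go of it close to where it started. It looks flat in the side view, with its spout about 35 mm clear of the housing.
- **Lock button:** I pressed it to its hard stop at about 20 N, with the fingertips at 47.5 mm. It looked flush with its bezel afterwards.
- **Boom:** I drew it out by the gripped post. In the top view the pan edge moved 106.8 mm.
- **At hand-in:** The arm was still, holding the post at 21.5 mm opening. The last side view showed all three pieces in the pan and the clip unmoved to within about a pixel.

**Where the checks disagreed:** Estimates of the clip mark differed by a few millimetres. The top view's scale gave 106.8 mm, the wrist view about 105.5–106.5 mm, the top view's world position 107.4 mm, and a rough side view of the clip itself about 110 mm. I used 106.8 mm; the first three are well inside the 5 mm tolerance and the rough side value is about 3 mm off. The pointer tip was mostly hidden behind the fingers, so its final alignment rests on these measurements more than on a clear view.

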